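# Nip up the filter bonnet with an adjustable wrench

## Task

The brass hex bonnet on the gas purifier's deck is only finger-tight: bring the adjustable wrench onto it until the hex sits in the throat of the open jaws, then roll the wrench's worm, pressing only lightly, until the jaw is snug on the flats. Only then swing the handle to turn the bonnet one flat (a sixth of a turn) clockwise seen from above. Leave the wrench lying on the deck, still snug on the hex, and do not disturb the other things.

Things in the scene. Friction and masses are not known exactly. Their poses are not given: they have to be found in the camera images.
- hex_center (a point): the large brass hex bonnet on the deck: 30 mm across flats, 34.6 mm across corners, sides from 2 to 20 mm above the deck, a plug on top up to 27 mm; this point is on its vertical axis, 11 mm above the deck, and turns with it. Two flats face this frame's +y and -y, corners point to +x and -x (repeating every 60 degrees)
- bonnet (a joint): angle of the hex bonnet, rad: 0 at the start, growing clockwise seen from above. It resists with about 0.6 N m all the way, stays where it is left and has no stop within one flat (1.05 rad)
- mouth (a point): adjustable wrench, steel, 225 mm, 0.42 kg, flat on the deck, mouth roughly towards the hex. Point where the hex's axis comes when home and snug, 8 mm above the wrench's underside. +x out of the mouth, +y from fixed to moving jaw. Faces: fixed jaw 15 mm to -y, moving jaw 21 mm minus jaw value to +y, throat 18 mm to -x; tips 16 mm to +x. Head 16 mm thick
- handle (a point): point on the wrench handle's centreline, 110 mm from the mouth point, 8 mm above the wrench's underside; axes as the mouth's. From the mouth point the handle runs 157.5 degrees from +x towards +y (to -x, leaning 22.5 degrees to +y); 24 mm wide, 14 mm thick, underside 1 mm above the deck, straight from 62 to 198 mm
- worm: knurled roller 16 mm across, 17 mm long (along wrench y) in the wrench's head; origin at its centre: from the mouth point 36.5 mm to -x, 8 mm to +y, 10.5 mm above the wrench's underside; top 2.5 mm proud of the head. Dragging its top towards the mouth (+x) closes the jaw 4 mm a turn (16 mm drag: about 1 mm). Needs 6 N of drag, a press of 12 N; 30 N is too hard. Self-locking
- jaw (a joint): travel of the moving jaw, m: mouth width is 36 mm minus this. Starts between 1.0 and 2.6 mm (mouth 33 to 35 mm); 6 mm just touches the flats of the hex; less than about 5 mm leaves play
- wrench: the wrench's body, origin at the mouth point but on its underside, axes as for the mouth point
- unit: gas purifier: low white case, 380 x 540 x 60 mm, flat grey deck on top at 60 mm, with two white-metal knurled caps (28 mm high), three small black valve knobs (42 mm high) and a gauge (about 55 mm high) fixed along its far (+x) edge; origin at the centre of its underside
- gasket: copper sealing ring, 34 mm across, 4 mm high, flat on the deck; origin at the centre of its underside; bystander, leave it alone
- element: sintered filter element, a dull spool 22 mm across and 38 mm high, upright on the deck; origin at the centre of its underside; bystander, leave it alone
- spanner: small fixed spanner, 115 mm, lying on the deck; bystander, leave it alone
- beaker: glass beaker, 68 mm across and 85 mm high, on the bench; bystander, leave it alone
- driver: screwdriver with a black grip, 170 mm, lying on the bench; bystander, leave it alone
Things that resemble listed ones, but are neither listed nor needed, are in the scene too. Leave any brown or purple look-alike of the wrench alone.

How it is judged:
By the outcome, as a careful person would: the job done as asked, in the order asked, and still so for the second after the job is handed in, with the robot touching nothing.
It also fails if it takes over 72 s, if anything falls off the work surface, if the arm or the gripper's body presses on something with over 40 N, if the wrist force passes 120 N, or if a joint passes its speed limit or range.

## Robot

A 6-joint arm with a two-finger parallel gripper is mounted at the origin on the work surface. World frame = base frame: x ahead of the robot, y to its left, z up, the work surface at z = 0. Lengths are in mm, angles in rad, forces in N, time in s.
With the tool pointing down it reaches from about 300 to 775 mm from the base axis. Payload 14.6 kg.
Tool frame: the origin (TCP) lies between the finger pads; the fingertips stand 22 mm ahead of it and the grasp point (between the pads) lies 3 mm ahead of it (finger_overhang is the distance from the TCP to the fingertips, in mm); z points along the fingers, y is the direction in which the jaws open and shut (so a half turn about z gives the same grasp; the last joint's range is limited). The gripper opens to 94 mm and grips with 3 to 60 N. Pads are 16 mm wide; open, the fingers measure 119 mm over their backs; the gripper's body (75 mm by 177 mm) begins 78 mm behind the grasp point.
Start: joints at [-1.318, 0.3, 1.521, -0, 1.321, -0.067], TCP at [172.9, -522.106, 227.446] pointing down, gripper open.
Joint ranges: [-3.03, 3.03], [-0.79, 2.21], [0.23, 2.52], [-1.04, 4.18], [0, 3.07], [-2.55, 2.55]. Speed limits (rad/s): [2.22, 2.22, 2.57, 3.14, 3.14, 3.14].

## Interface

Orientations are given as [roll, pitch, yaw] about the fixed x, y, z axes, in that order (R = Rz(yaw) Ry(pitch) Rx(roll)).
In Python, from cell import * gives the robot as it stands.
- The arm moves only by the tool jog_arm, never from a script. Its argument "increments" is a list of rows, each a list of 7 numbers: the shift along the tool's x, y, z in cm, then the turn, a rotation vector about the tool's x, y, z in degrees, then the finger opening in cm, from 0 to 9.4. In form: [[x, y, z, wx, wy, wz, grip], ...]. A call has 1 to 20 rows; each row shifts and turns the commanded pose from where the row before left it, along the tool's axes as they then stand; what a row does not reach is not made up. A row lasts 1/8 s, in which the tool goes at most 62.5 mm and 10.7 degrees, less where a joint would pass 70% of its speed; a pose out of reach is approached as far as the arm can. A call is refused whole if a number of a shift passes 6.25 or a number of a turn 10.7, either way. A call with a gripper value outside its range is refused whole. The fingers move at their own pace and stop on an object; "squeeze" is the grip in N (left out, the last holds). Time passes only in rows, so rows that do not move let the fingers close. It gives the time, the measured TCP pose, the force and the opening at its end, in the units of the state.
- read_state(): the state, without advancing time (a new reading comes with each control period).
- camera(name): name is "side" or "top"; returns a dict with "image" (384x512x3 uint8, red, green, blue), "K" (3x3 intrinsics, pixels), "rvec" (rotation vector, rad) and "tvec" (3), from world to camera coordinates, as OpenCV has them. Camera axes: x right, y down, z forward; pixel columns grow to the right and rows downward; lengths in mm; the calibration is good to about 2 mm. A picture is of the moment at which its call begins. There is no depth.
- sign_off(): hands the job in, once; it reports no verdict.
Trained networks look in a picture, given as the dict that the camera call returned (one of the last four; its "shot" number tells which), for a name from the list of things; names that differ only in an ending like _2 or _b are one class to them, and where a whole thing is asked for, a point or a joint stands for the part that bears it (a point fixed in the world has none). Each returns a list of dicts, best first, with "conf" (0 to 1); they miss things now and then, are a little off and sometimes report something else, mostly with a low value. They report only what shows in the picture. A call takes as long as a camera call. They do not tell look-alikes from the thing itself.
- recognise(picture, name): "centre" ([x, y, z] in mm, in the coordinates of the camera as it stood for that picture, good to about 4 mm: the middle of the surface that is visible of it).
- regions_of(picture, name): "mask" (384x512 bool, what is visible of it).
The state is a dict: "clock": time; "joints": joint angles; "qd": joint speeds; "effort": joint torques, N m; "eef_pos": TCP position; "eef_rot": TCP orientation; "wrist_force": force on the tool from outside, world axes, zero at the start; "moment": the same for the moment, N m; "finger_gap": finger opening in mm.
Only numpy, scipy, OpenCV 4.12 (cv2) and the standard library are available. Lean on these libraries where they do the work, as an engineer would, in place of code of your own. Each camera call takes 0.05 s, during which the arm holds its last target.

## Working session

There is one attempt and no reset: what is moved stays moved. The work goes in short steps, Python scripts to look and compute and a tool call to move; the robot and the scene stay as the last step left them, time stands still between calls to the robot, and variables do not carry over. Pictures are saved under pics/ and viewed, and the job is handed in when it is done.

Besides the shell and the picture viewer there is one more tool, called after "Emit:" as a command line: name --pt "numbers of a row" for each row, then --argument value for the rest. jog_arm: Moves the arm, as the interface text tells. Its arguments: {"type":"object","properties":{"increments":{"type":"array"},"squeeze":{"type":"number"}},"required":["increments"]}

```bash
ls -la; mkdir -p pics; cat > h.py <<'E'
from cell import *
import numpy as np, cv2
def cam(n,save=None):
    p=camera(n)
    if save: cv2.imwrite('pics/'+save,cv2.cvtColor(p['image'],cv2.COLOR_RGB2BGR))
    return p
def RT(p):
    R,_=cv2.Rodrigues(np.array(p['rvec'],float)); return R,np.array(p['tvec'],float).ravel()
def proj(p,X):
    q,_=cv2.projectPoints(np.array(X,float).reshape(-1,1,3),np.array(p['rvec'],float),np.array(p['tvec'],float),np.array(p['K'],float),None); return q.reshape(-1,2)
def back(p,uv,z):
    R,t=RT(p); d=np.linalg.inv(p['K'])@np.c_[np.array(uv,float).reshape(-1,2),np.ones(len(np.array(uv).reshape(-1,2)))].T
    d=R.T@d; c=-R.T@t; s=(z-c[2])/d[2]; return (c[:,None]+d*s).T
def c2w(p,X):
    R,t=RT(p); return R.T@(np.array(X)-t)
E
python3 - <<'E'
from h import *
s=read_state(); print(s)
for n in ['top','side']:
    p=cam(n,n+'0.png'); R,t=RT(p); print(n,p['K'],-R.T@t)
    for k in ['hex_center','mouth','worm','handle','gasket','element','spanner','unit']:
        try:
            for d in recognise(p,k): print(n,k,np.round(c2w(p,d['centre']),1),round(d['conf'],2),np.round(proj(p,c2w(p,d['centre']))[0]))
        except Exception as e: print(k,e)
E
```

```text
total 12
drwxr-xr-x  3 agent agent 4096 Dec  7 14:39 .
drwxr-xr-x 23 root  root  4096 Dec  7 14:39 ..
drwxr-xr-x  2 agent agent 4096 Dec  7 14:39 pics
{'clock': 0.0, 'joints': array([-1.31759392e+00,  3.00497181e-01,  1.52158197e+00,  2.76764928e-05,
        1.32069530e+00, -6.66023895e-02]), 'qd': array([ 7.58253996e-04, -1.44773936e-03,  4.30193294e-04, -3.48755900e-05,
        4.25783788e-04,  1.19909657e-03]), 'effort': array([ 1.75725083e-03, -5.31804657e+01, -3.52733374e+01,  7.09113339e-02,
        2.44113745e-02, -1.14838417e-04]), 'eef_pos': array([ 172.8526752 , -521.88318707,  226.87163409]), 'eef_rot': array([-3.14041526e+00, -1.05400316e-04,  3.19797871e-01]), 'wrist_force': array([-0.24676483,  0.98178485,  0.43412502]), 'moment': array([0.0465066 , 0.0021628 , 0.05807968]), 'finger_gap': 93.8962281296498}
top [[375.49186922   0.         254.89168839]
 [  0.         375.49186922 194.05002528]
 [  0.           0.           1.        ]] [ 303.06892514   47.36958643 1018.22271858]
top mouth [625.9  16.   72.6] 0.96 [272. 111.]
top mouth [ 276.  -252.1   16.5] 0.93 [375. 24
[... 593 characters left out ...]
254   0.         255.53539732]
 [  0.         417.89585254 188.23103442]
 [  0.           0.           1.        ]] [-118.99185169  803.75186957  671.7438804 ]
side hex_center [555.7 158.9  81.4] 0.55 [182. 192.]
side mouth [153.1 313.9  15.6] 0.83 [286. 315.]
side mouth [616.5  46.9  79. ] 0.8 [193. 168.]
side worm [ 458.1 -166.6   62.5] 0.5 [279. 156.]
side handle [154.2 312.7  13.8] 0.84 [286. 315.]
side handle [619.3  40.1  76.8] 0.72 [194. 167.]
side handle [559.8 428.4  61. ] 0.46 [ 99. 256.]
side gasket [424.9 210.   67.2] 0.59 [209. 222.]
side gasket [556.1 157.6  81.1] 0.15 [182. 191.]
side spanner [ 460.9 -168.8   65. ] 0.7 [278. 155.]
side unit [529.3 107.7  62.9] 0.58 [203. 191.]
```

View pics/top0.png

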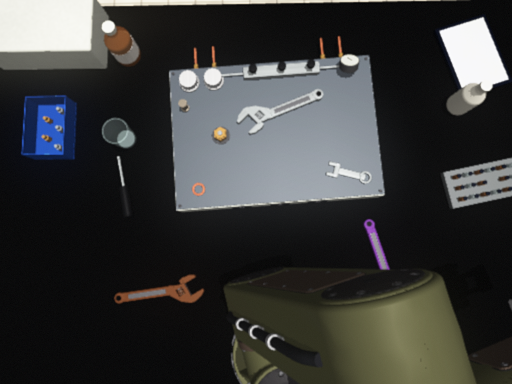

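View pics/side0.png

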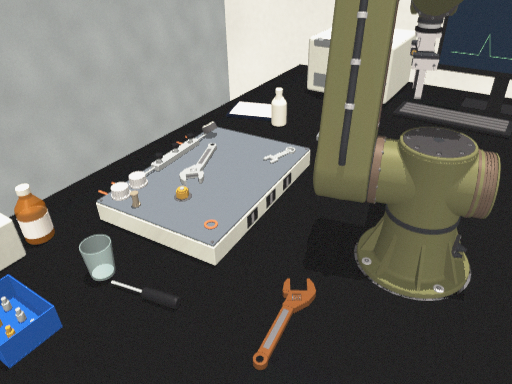

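```bash
python3 - <<'E'
import cv2
a=cv2.imread('pics/top0.png')[75:215,170:400]; cv2.imwrite('pics/top0c.png',cv2.resize(a,None,fx=3.45,fy=3.45,interpolation=cv2.INTER_CUBIC))
a=cv2.imread('pics/side0.png')[120:260,110:310]; cv2.imwrite('pics/side0c.png',cv2.resize(a,None,fx=4,fy=4,interpolation=cv2.INTER_CUBIC))
E
```

```text
(no output)
```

View pics/top0c.png

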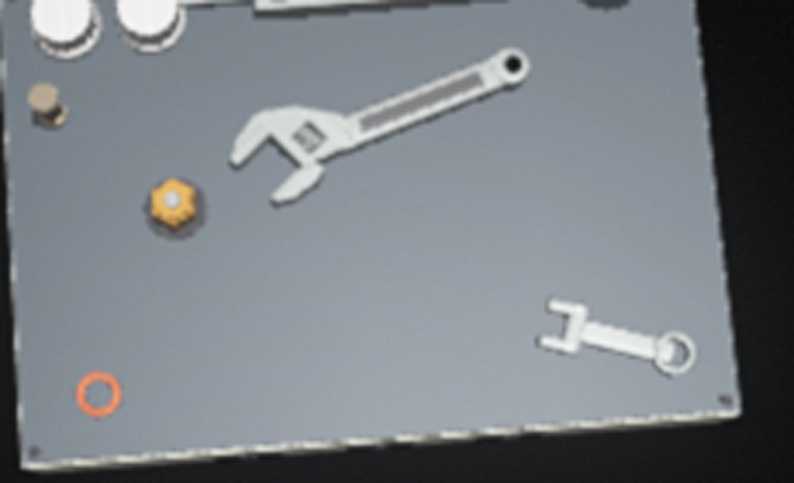

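View pics/side0c.png

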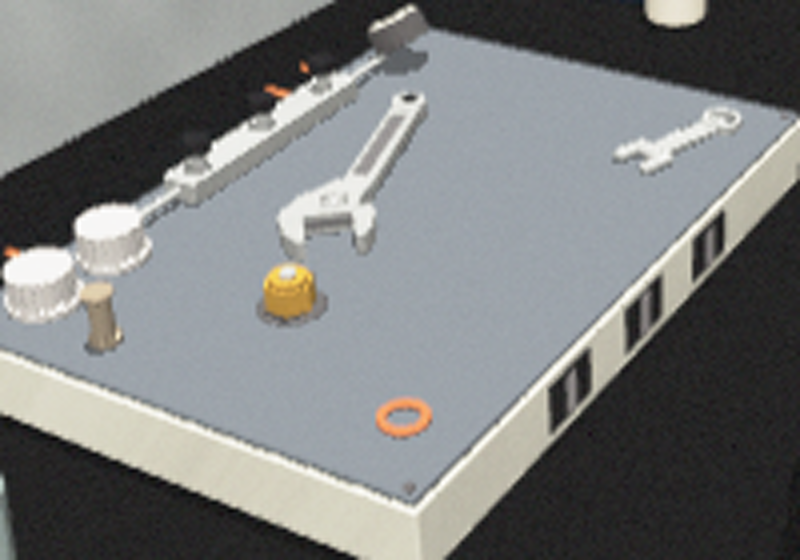

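The top view has four wrench-like things: the steel adjustable wrench on the deck at (272,111), a purple one at (375,245), an orange-brown one at (166,293) and the small spanner at (346,175). I choose the steel one at (272,111), since its worm is visible. The hex is at (220,133), the gasket at (199,188) and the element at (183,104). Next I'll fit the wrench pose.

```bash
cat >> h.py <<'E'
from scipy.optimize import minimize, least_squares
DECK=60.
def w2w(pose,P,z):
    x,y,a=pose; P=np.array(P,float); c,s=np.cos(a),np.sin(a)
    return np.c_[x+c*P[:,0]-s*P[:,1], y+s*P[:,0]+c*P[:,1], np.full(len(P),z)]
u=np.array([np.cos(np.radians(157.5)),np.sin(np.radians(157.5))]); n=np.array([-u[1],u[0]])
def model(jaw=1.8):
    return {'fixed':[[16,-15],[-18,-15]],'throat':[[-18,-15],[-18,21-jaw]],'moving':[[-18,21-jaw],[16,21-jaw]],
     'h1':[62*u+12*n,198*u+12*n],'h2':[62*u-12*n,198*u-12*n]}
def draw(p,pose,box,f,fn,jaw=1.8,hexp=None):
    x0,y0,x1,y1=box
    im=cv2.cvtColor(p['image'],cv2.COLOR_RGB2BGR)[y0:y1,x0:x1]
    im=cv2.resize(im,None,fx=f,fy=f,interpolation=cv2.INTER_CUBIC)
    def q(X): return np.int32(np.round((proj(p,X)-[x0,y0]+0.5)*f-0.5)).reshape(-1,1,2)
    if pose is not None:
        for k,v in model(jaw).items(): cv2.polylines(im,[q(w2w(pose,v,DECK+(15 if k[0]=='h' and k!='head' else 16)))],False,(0,0,255),1)
        w=np.array([[-36.5-6,8-8.5],[-36.5+6,8-8.5],[-36.5+6,16.5],[-36.5-6,16.5]]); cv2.polylines(im,[q(w2w(pose,w,DECK+17))],True,(0,255,0),1)
    if hexp is not None:
        A=np.arange(6)*np.pi/3; r=17.32
        cv2.polylines(im,[q(w2w(hexp,np.c_[r*np.cos(A),r*np.sin(A)],DECK+20))],True,(255,0,255),1)
        cv2.polylines(im,[q(w2w(hexp,np.c_[r*np.cos(A),r*np.sin(A)],DECK+2))],True,(255,0,0),1)
    cv2.imwrite('pics/'+fn,im)
E
python3 - <<'E'
from h import *
for n,pt in [('top',(272,111)),('side',(194,167))]:
    p=cam(n)
    for nm in ['wrench','hex_center']:
        for d in regions_of(p,nm):
            m=d['mask']; ys,xs=np.nonzero(m); print(n,nm,round(d['conf'],2),m.sum(),xs.min(),xs.max(),ys.min(),ys.max())
            if nm=='wrench' and abs(xs.mean()-pt[0])<20 and abs(ys.mean()-pt[1])<20: np.save('m_%s.npy'%n,m)
# initial guess from top
    if n=='top':
        W=back(p,[[238.7,121.4],[249.7,133],[319,94],[220,133]],76); print(W)
E
```

```text
top wrench 0.94 1033 237 322 90 133
top wrench 0.8 966 114 202 275 303
top wrench 0.66 512 364 388 220 269
top hex_center 0.63 144 214 225 127 141
[[ 597.1190653   101.607698     76.        ]
 [ 566.08059932   73.38445916   76.        ]
 [ 667.60747785 -107.14443713   76.        ]
 [ 567.00600705  149.89488375   76.        ]]
side wrench 0.92 602 179 216 143 184
side wrench 0.69 1495 253 314 281 369
side hex_center 0.7 146 176 188 186 199
```

```bash
python3 - <<'E'
from h import *
import pickle
P={n:cam(n) for n in ['top','side']}; pickle.dump(P,open('P0.pkl','wb'))
pose=(590,78,np.radians(134)); hx=(566,150,np.radians(15))
draw(P['top'],pose,(205,85,330,150),6,'t1.png',hexp=hx)
draw(P['side'],pose,(165,130,230,210),7,'s1.png',hexp=hx)
E
```

```text
(no output)
```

View pics/t1.png

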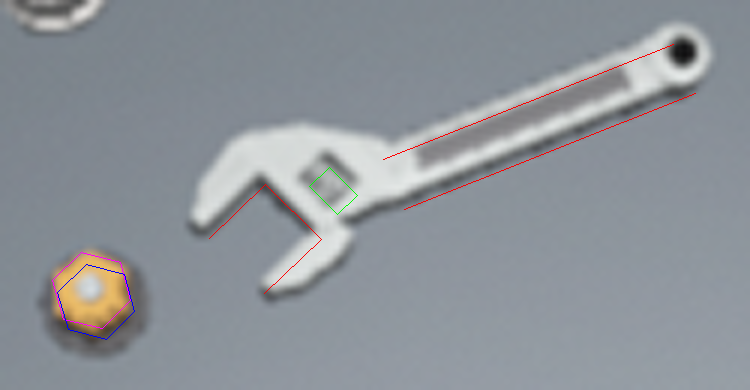

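View pics/s1.png

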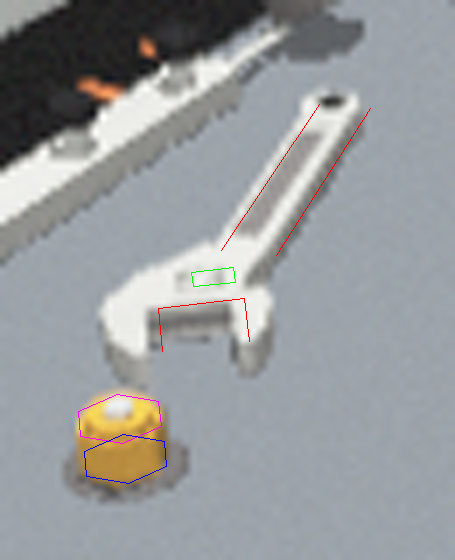

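```bash
cat >> h.py <<'E'
from scipy.ndimage import map_coordinates
def edgefit(P,pose,jaw,names=('fixed','throat','moving','h1','h2'),R=7.,it=8,verb=True,views=('top','side')):
    """fit pose (x,y,yaw,jaw) by edge search along in-plane normals; bright inside"""
    # outward (dark side) normals in wrench frame
    N={'fixed':(0,1),'throat':(1,0),'moving':(0,-1),'h1':tuple(n),'h2':tuple(-n)}
    th=np.array([*pose,jaw],float)
    for k in range(it):
        obs=[]
        for v in views:
            p=P[v]; g=cv2.cvtColor(p['image'],cv2.COLOR_RGB2GRAY).astype(float)
            for nm in names:
                A,B=[np.array(q,float) for q in model(th[3])[nm]]; nn=np.array(N[nm]); z=DECK+(15 if nm in('h1','h2') else 16)
                lo,hi=((.25,.9) if nm in('fixed',) else (.1,.75) if nm=='moving' else (.2,.8) if nm=='throat' else (.08,.9))
                for s in np.linspace(lo,hi,12 if nm[0]!='h' else 30):
                    c=A+(B-A)*s; d=np.arange(-R,R+.01,.5)
                    q=proj(p,w2w(th[:3],c+d[:,None]*nn,z)); I=map_coordinates(g,[q[:,1],q[:,0]],order=1)
                    G=-np.gradient(I); i=np.argmax(G)
                    if G[i]<4: continue
                    w=np.clip(G[max(0,i-3):i+4],0,None); dd=(w*d[max(0,i-3):i+4]).sum()/w.sum()
                    obs.append((v,nm,s,dd))
        # residual linear: shift of edge along nn by dd
        def res(t):
            r=[]
            for v,nm,s,dd in obs:
                A,B=[np.array(q,float) for q in model(th[3])[nm]]; c=A+(B-A)*s+dd*np.array(N[nm])
                X=w2w(th[:3],[c],0)[0,:2]; ca,sa=np.cos(t[2]),np.sin(t[2])
                l=np.array([[ca,sa],[-sa,ca]])@(X-t[:2]); A2=np.array(model(t[3])[nm][0]); r.append((l-A2)@np.array(N[nm]))
            return np.array(r)
        th=least_squares(res,th,loss='soft_l1',f_scale=.7).x
        R=max(3.,R*.8)
    if verb:
        r=res(th)
        for v in views:
            for nm in names:
                rr=[a for a,o in zip(r,obs) if o[0]==v and o[1]==nm]
                if rr: print(v,nm,len(rr),np.round(np.median(rr),2),np.round(np.std(rr),2))
    return th
E
python3 - <<'E'
from h import *
import pickle
P=pickle.load(open('P0.pkl','rb'))
for vs in [('top',),('side',),('top','side')]:
    th=edgefit(P,(593,80,np.radians(133.5)),1.8,views=vs); print(vs,th,np.degrees(th[2]))
hx=(566,150,np.radians(15))
draw(P['top'],th[:3],(205,85,330,150),6,'t2.png',hexp=hx,jaw=th[3])
draw(P['side'],th[:3],(165,130,230,210),7,'s2.png',hexp=hx,jaw=th[3])
E
```

```text
top fixed 12 -0.07 0.27
top throat 12 0.03 0.2
top moving 12 0.09 0.46
top h1 30 -0.49 0.41
top h2 30 -0.69 0.33
('top',) [594.93793979  80.26829326   2.34450764   1.73471182] 134.3303928284394
side fixed 12 -0.1 0.25
side throat 10 -0.09 1.16
side moving 12 0.09 0.53
side h1 30 -0.1 0.5
side h2 30 0.04 0.42
('side',) [593.42604585  82.02108157   2.34368334   2.22099598] 134.28316401430897
top fixed 12 -0.05 0.27
top throat 12 -0.44 0.19
top moving 12 -0.42 0.21
top h1 30 -0.14 0.37
top h2 30 -1.01 0.38
side fixed 12 -0.16 0.2
side throat 10 1.55 0.67
side moving 12 0.19 0.32
side h1 30 -0.42 0.52
side h2 30 0.29 0.53
('top', 'side') [594.50829526  80.7861304    2.34263442   2.04362468] 134.22306498846808
```

View pics/t2.png

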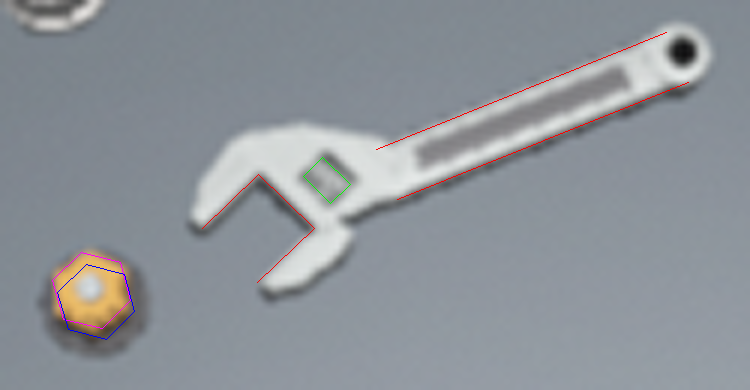

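View pics/s2.png

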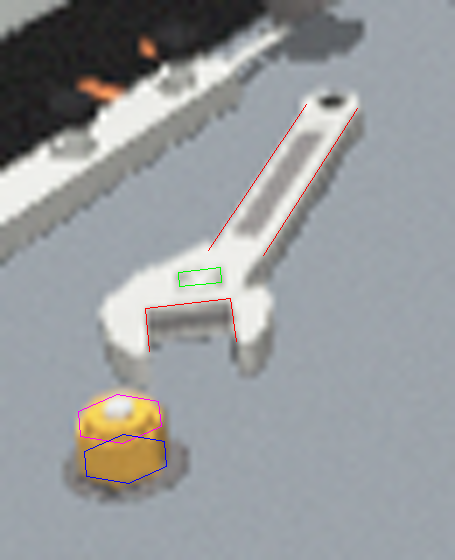

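```bash
cat >> h.py <<'E'
def hexmask(p,f=8,box=None):
    x0,y0,x1,y1=box
    im=cv2.resize(p['image'][y0:y1,x0:x1],None,fx=f,fy=f,interpolation=cv2.INTER_CUBIC)
    a=im.astype(float); return (a[...,0]-a[...,2])
def hexfit(P,guess,boxes,f=8,views=('top','side')):
    A=np.arange(6)*np.pi/3; r=17.32
    S={v:hexmask(P[v],f,boxes[v]) for v in views}
    def cost(t):
        c=0
        for v in views:
            x0,y0,_,_=boxes[v]; X=np.r_[w2w(t,np.c_[r*np.cos(A),r*np.sin(A)],DECK+20),w2w(t,np.c_[r*np.cos(A),r*np.sin(A)],DECK+2)]
            q=(proj(P[v],X)-[x0,y0]+.5)*f-.5
            h=cv2.convexHull(q.astype(np.float32)); m=np.zeros(S[v].shape,np.uint8); cv2.fillConvexPoly(m,np.int32(np.round(h*16)),1,shift=4)
            T=np.clip((S[v]-10)/60,0,1); c+=np.abs(T-cv2.GaussianBlur(m.astype(float),(0,0),f*.5)).sum()/f**2
        return c
    out=[]
    for a in np.radians(np.arange(0,60,5)):
        o=minimize(lambda t:cost((t[0],t[1],t[2]/30)),[guess[0],guess[1],a*30],method='Nelder-Mead',options=dict(initial_simplex=[[guess[0],guess[1],a*30],[guess[0]+3,guess[1],a*30],[guess[0],guess[1]+3,a*30],[guess[0],guess[1],a*30+3]],xatol=.05,fatol=.02))
        out.append((o.fun,o.x[0],o.x[1],np.degrees(o.x[2]/30)%60))
    return sorted(out)
E
python3 - <<'E'
from h import *
import pickle
P=pickle.load(open('P0.pkl','rb'))
bx={'top':(205,118,238,150),'side':(165,175,200,210)}
for vs in [('top',),('side',),('top','side')]:
    o=hexfit(P,(566,150),bx,views=vs); print(vs); print(np.round(o[:6],2))
hx=(o[0][1],o[0][2],np.radians(o[0][3]))
draw(P['top'],None,(205,118,238,150),16,'t3.png',hexp=hx)
draw(P['side'],None,(165,175,200,210),16,'s3.png',hexp=hx)
a=cv2.imread('pics/t3.png');b=cv2.resize(cv2.imread('pics/s3.png'),(a.shape[0],a.shape[0]));cv2.imwrite('pics/h3.png',np.hstack([a,b])[:, :800*2][:600,:])
print(a.shape,b.shape)
E
```

```text
('top',)
[[2.4070e+01 5.6747e+02 1.5071e+02 1.0200e+00]
 [2.4150e+01 5.6760e+02 1.5083e+02 2.3900e+00]
 [2.4170e+01 5.6758e+02 1.5090e+02 5.3000e-01]
 [2.4220e+01 5.6757e+02 1.5095e+02 1.5600e+00]
 [2.4230e+01 5.6762e+02 1.5096e+02 6.3000e-01]
 [2.4230e+01 5.6754e+02 1.5091e+02 1.5200e+00]]
('side',)
[[2.3870e+01 5.6517e+02 1.5156e+02 5.9950e+01]
 [2.3880e+01 5.6519e+02 1.5156e+02 5.9930e+01]
 [2.3940e+01 5.6501e+02 1.5171e+02 5.9930e+01]
 [2.3960e+01 5.6525e+02 1.5142e+02 5.8650e+01]
 [2.4000e+01 5.6527e+02 1.5145e+02 5.8810e+01]
 [2.4000e+01 5.6488e+02 1.5167e+02 5.0000e-01]]
('top', 'side')
[[ 52.44 566.96 150.46   2.19]
 [ 52.55 567.01 150.63  59.32]
 [ 52.57 567.   150.39   1.01]
 [ 52.57 566.66 150.65  59.39]
 [ 52.57 566.9  150.61  59.51]
 [ 52.6  566.88 150.62  59.01]]
(512, 528, 3) (512, 512, 3)
```

View pics/t3.png

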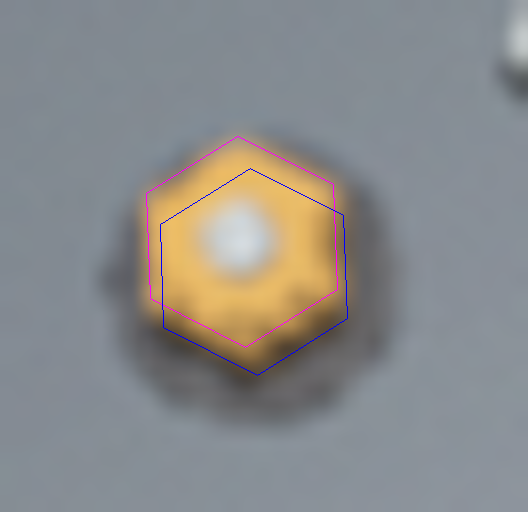

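View pics/s3.png

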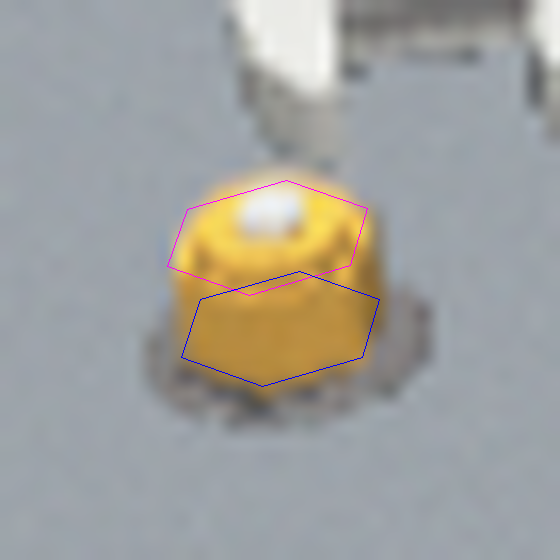

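```bash
python3 - <<'E'
from h import *
import pickle
P=pickle.load(open('P0.pkl','rb'))
print(back(P['top'],[(240+.5)/16+205-.5,(238+.5)/16+118-.5],87),back(P['side'],[(272+.5)/16+165-.5,(213+.5)/16+175-.5],86.5))
# deck yaw from top: edges
for a,b in [((170,70),(177,210)),((177,210),(383,194))]:
    X=back(P['top'],[a,b],60); d=X[1]-X[0]; print(X.round(0),np.degrees(np.arctan2(d[1],d[0])))
# hex top only (z=80) from bright orange in top view, width profile fit by angle
p=P['top'];f=16;x0,y0,x1,y1=205,118,238,150
im=cv2.resize(p['image'][y0:y1,x0:x1],None,fx=f,fy=f,interpolation=cv2.INTER_CUBIC).astype(float)
m=((im[...,0]-im[...,2]>55)).astype(np.uint8)
c=max(cv2.findContours(m,0,1)[0],key=cv2.contourArea).reshape(-1,2)
W=back(p,(c+.5)/f-.5+[x0,y0],80)[:,:2]
for a in range(0,60,5):
    s=[]
    for k in range(6):
        d=np.array([np.cos(np.radians(a+60*k)),np.sin(np.radians(a+60*k))]); s.append((W@d).max()-np.array([567,151])@d)
    print(a,np.round(s,1))
E
```

```text
[[565.48817562 149.89708476  87.        ]] [[563.72244087 151.88798865  86.5       ]]
[[746. 286.  60.]
 [370. 262.  60.]] -176.26333201801955
[[ 370.  262.   60.]
 [ 407. -266.   60.]] -86.06400508774686
0 [15.9 16.  17.7 19.9 19.3 17.6]
5 [15.9 16.  17.8 20.  19.1 17.4]
10 [15.7 16.  17.9 20.  18.9 17.2]
15 [15.5 15.9 17.8 19.9 18.6 16.9]
20 [15.1 15.7 17.6 19.6 18.2 16.5]
25 [14.9 15.5 17.3 19.2 17.7 16.1]
30 [14.7 15.1 17.3 18.7 17.  15.7]
35 [14.4 15.5 17.6 18.6 17.  15.5]
40 [14.9 16.1 18.2 18.7 17.3 15.6]
45 [15.2 16.6 18.9 19.  17.5 15.7]
50 [15.5 17.1 19.3 19.2 17.6 15.8]
55 [15.8 17.4 19.7 19.3 17.7 15.9]
```

Emit:
jog_arm --pt "3.13 -1.9 0 0 0 0 6" --pt "3.13 -1.9 0 0 0 0 6" --pt "3.13 -1.9 0 0 0 0 6" --pt "3.13 -1.9 0 0 0 0 6" --pt "3.13 -1.9 0 0 0 0 6" --pt "3.13 -1.9 0 0 0 0 6" --pt "3.13 -1.9 0 0 0 0 6" --pt "3.13 -1.9 0 0 0 0 6" --pt "3.13 -1.9 0 0 0 0 6" --pt "3.13 -1.9 0 0 0 0 6" --pt "3.13 -1.9 0 0 0 0 6" --pt "3.13 -1.9 0 0 0 0 6" --pt "3.13 -1.9 0 0 0 0 6" --pt "3.13 -1.9 0 0 0 0 6" --pt "3.13 -1.9 0 0 0 0 6" --pt "3.13 -1.9 0 0 0 0 6" --pt "3.13 -1.9 0 0 0 0 6" --pt "3.13 -1.9 0 0 0 0 6" --pt "3.13 -1.9 0 0 0 0 6" --squeeze 50

```text
clock: 3.68
eef_pos: [624.7, 8.6, 227.4]
eef_rot: [-3.142, -0.0, 0.32]
wrist_force: [-0.9, 0.0, 0.8]
finger_gap: 59.9
```

Emit:
jog_arm --pt "0 0 0 0 0 -9.35 6" --pt "0 0 0 0 0 -9.35 6" --pt "0 0 0 0 0 -9.35 6" --pt "0 0 0 0 0 -9.35 6" --pt "0 0 0 0 0 -9.35 6" --pt "0 0 0 0 0 -9.35 6" --pt "0 0 0 0 0 -9.35 6" --pt "0 0 0 0 0 -9.35 6" --pt "0 0 0 0 0 -9.35 6" --pt "0 0 0 0 0 -9.35 6" --pt "0 0 0 0 0 0 6" --pt "0 0 0 0 0 0 6"

```text
clock: 5.18
eef_pos: [624.0, 7.6, 227.4]
eef_rot: [-3.142, -0.0, 1.948]
wrist_force: [-0.7, -0.6, 0.3]
finger_gap: 59.7
```

Emit:
jog_arm --pt "0 0 3 0 0 0 6" --pt "0 0 3 0 0 0 6" --pt "0 0 3 0 0 0 6" --pt "0 0 2.5 0 0 0 6" --pt "0 0 1.2 0 0 0 6" --pt "0 0 0 0 0 0 6"

```text
clock: 5.92
eef_pos: [623.8, 7.6, 100.2]
eef_rot: [-3.141, -0.0, 1.951]
wrist_force: [0.5, -0.1, 1.6]
finger_gap: 60.2
```

```bash
python3 - <<'E'
from h import *
s=read_state(); print(s['eef_pos'],s['eef_rot'],s['wrist_force'])
for n,b in [('top',(205,60,335,155)),('side',(140,100,260,210))]:
    p=cam(n)
    draw(p,(594.2,81.1,np.radians(134.3)),b,6,n+'4.png')
E
```

```text
[623.84206152   7.56048886 100.1829503 ] [-3.14085727e+00 -3.70269772e-04  1.95055301e+00] [ 0.46567553 -0.07141812  1.58541532]
```

View pics/top4.png

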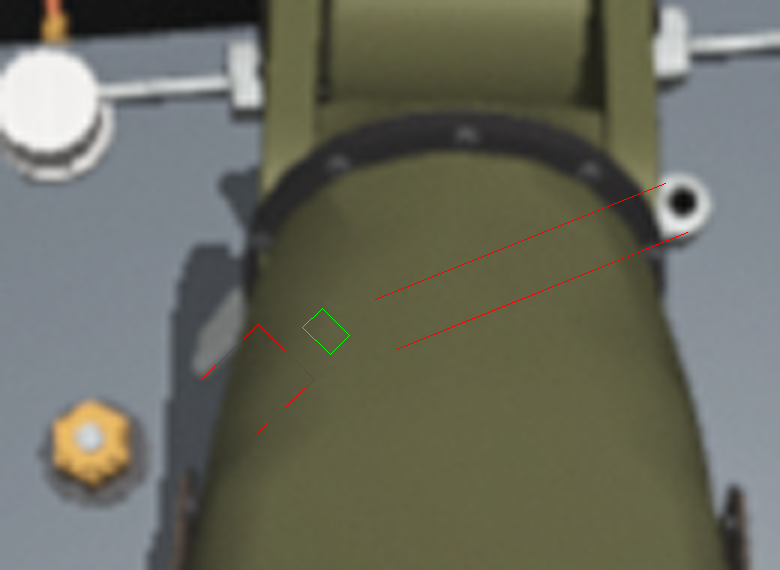

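View pics/side4.png

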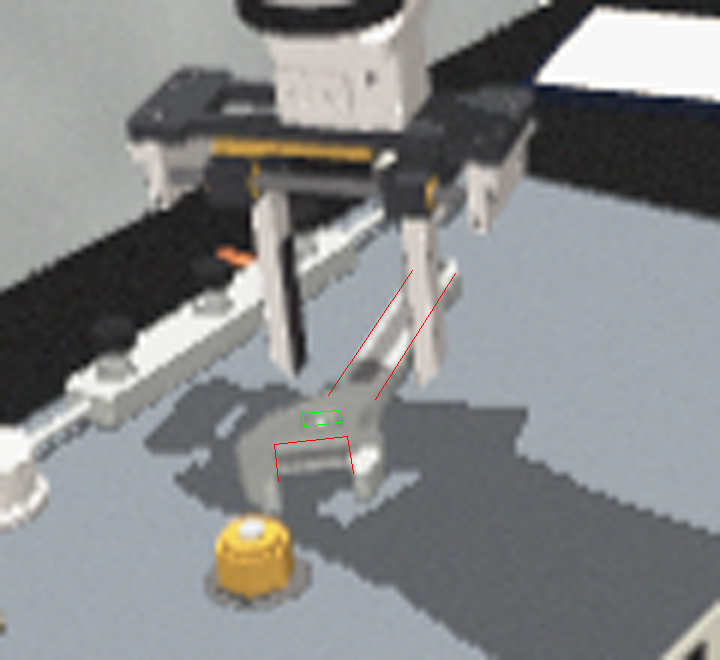

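Emit:
jog_arm --pt "0 0 0.8 0 0 0 6" --pt "0 0 0.75 0 0 0 6" --pt "0 0 0 0 0 0 6"

```text
clock: 6.4
eef_pos: [623.6, 7.6, 84.2]
eef_rot: [-3.141, -0.0, 1.952]
wrist_force: [-0.1, -0.3, 0.1]
finger_gap: 59.8
```

Emit:
jog_arm --pt "0 0 0 0 0 0 4" --pt "0 0 0 0 0 0 3" --pt "0 0 0 0 0 0 2" --pt "0 0 0 0 0 0 1.5" --pt "0 0 0 0 0 0 1.5" --pt "0 0 0 0 0 0 1.5" --squeeze 50

```text
clock: 7.15
eef_pos: [624.1, 7.6, 85.1]
eef_rot: [3.141, 0.0, 1.952]
wrist_force: [0.1, -0.0, 0.7]
finger_gap: 23.8
```

Emit:
jog_arm --pt "0 0 -0.2 0 0 0 1.5" --pt "0 0 -0.2 0 0 0 1.5" --pt "0 0 0 0 0 3.2 1.5" --pt "0 0 0 0 0 3.2 1.5" --pt "0 0 0 0 0 3.2 1.5" --pt "0 0 0 0 0 3.2 1.5" --pt "0.75 -0.43 0 0 0 0 1.5" --pt "0.75 -0.43 0 0 0 0 1.5" --pt "0.75 -0.43 0 0 0 0 1.5" --pt "0.8 -0.43 0 0 0 0 1.5" --pt "0 0 0 0 0 0 1.5"

```text
clock: 8.52
eef_pos: [601.8, 35.6, 89.1]
eef_rot: [-3.142, -0.0, 1.729]
wrist_force: [-0.3, -0.6, -4.7]
finger_gap: 23.5
```

```bash
python3 - <<'E'
from h import *
s=read_state(); x,y,z=s['eef_pos']; a=s['eef_rot'][2]; print(s['eef_pos'],s['eef_rot'],s['wrist_force'],s['moment'])
import h; h.DECK=64.
m=(x+79.3*np.cos(a),y+79.3*np.sin(a),a+np.radians(22.5)); print(m,np.degrees(m[2]))
for n,b in [('top',(205,60,335,155)),('side',(140,100,260,210))]:
    p=cam(n)
    draw(p,m,b,6,n+'5.png')
E
```

```text
[601.84976581  35.6136113   89.05046487] [-3.14154069e+00 -5.09861265e-05  1.72923772e+00] [-0.33759671 -0.61036048 -4.7212225 ] [ 0.01003678 -0.12036488  0.00938232]
(np.float64(589.3378660817226), np.float64(113.92033109464957), np.float64(2.121936802711266)) 121.57802318883957
```

View pics/top5.png

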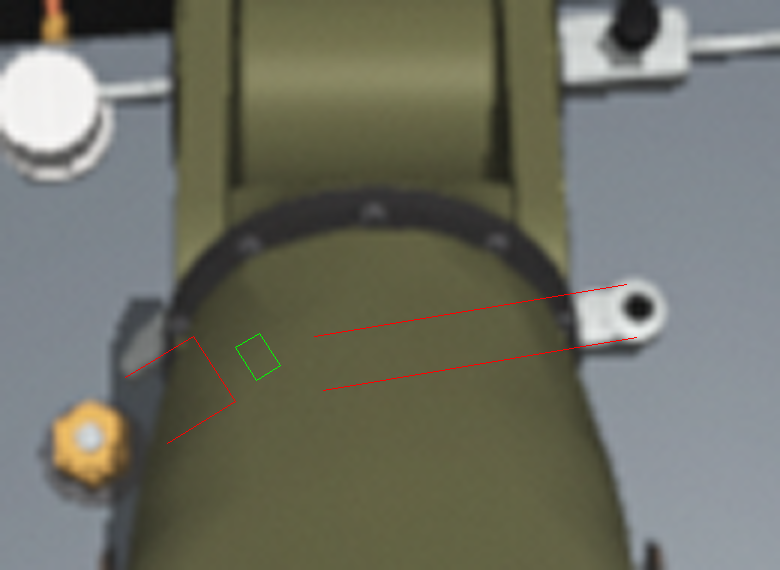

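View pics/side5.png

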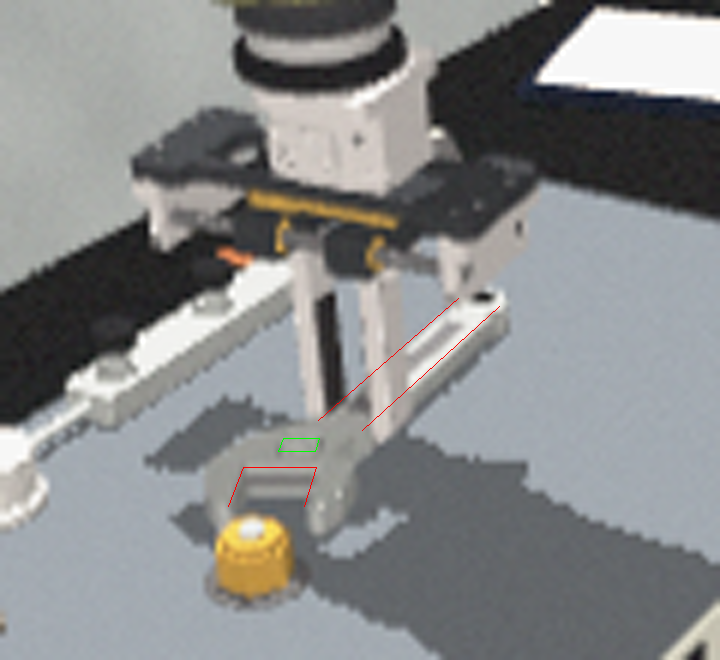

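Emit:
jog_arm --pt "0 0 -0.2 0 0 0 1.5" --pt "0.5 -0.21 0 0 0 0 1.5" --pt "0.5 -0.21 0 0 0 0 1.5" --pt "0.5 -0.21 0 0 0 0 1.5" --pt "0.5 -0.21 0 0 0 0 1.5" --pt "0.5 -0.21 0 0 0 0 1.5" --pt "0 0 0 0 0 0 1.5"

```text
clock: 9.5
eef_pos: [587.7, 58.4, 91.0]
eef_rot: [-3.142, 0.0, 1.729]
wrist_force: [-0.2, -0.0, -4.6]
finger_gap: 23.6
```

```bash
cat > chk.py <<'E'
from h import *
import h,sys
s=read_state(); x,y,z=s['eef_pos']; a=s['eef_rot'][2]; print(s['clock'],s['eef_pos'],s['eef_rot'],s['wrist_force'],s['moment'])
h.DECK=z-85.1+60+float(sys.argv[3]) if len(sys.argv)>3 else z-25.1
m=(x+79.3*np.cos(a),y+79.3*np.sin(a),a+np.radians(22.5)); print(m,np.degrees(m[2]))
d=np.array([565,150.9])-m[:2]; c,sn=np.cos(m[2]),np.sin(m[2]); print('hex in wrench',c*d[0]+sn*d[1],-sn*d[0]+c*d[1])
ims=[]
for n,b in [('top',(190,95,260,155)),('side',(150,130,220,210))]:
    p=cam(n); draw(p,m,b,6 if n=='side' else 5,n+sys.argv[1]+'.png')
    ims.append(cv2.imread('pics/'+n+sys.argv[1]+'.png'))
H=max(i.shape[0] for i in ims); ims=[np.vstack([i,np.zeros((H-i.shape[0],i.shape[1],3),np.uint8)]) for i in ims]
cv2.imwrite('pics/both'+sys.argv[1]+'.png',np.hstack(ims)); print(np.hstack(ims).shape)
E
python3 chk.py 6
```

```text
9.5 [587.74151737  58.37471498  90.99662556] [-3.14158941e+00  6.91790796e-06  1.72873694e+00] [-0.19103096 -0.03109083 -4.60926923] [-0.02575577 -0.0909153   0.02026715]
(np.float64(575.2688341016986), np.float64(136.68769073768027), np.float64(2.121436017008762)) 121.5493302816456
hex in wrench 17.48457515201674 1.3146558977569454
(480, 770, 3)
```

View pics/both6.png

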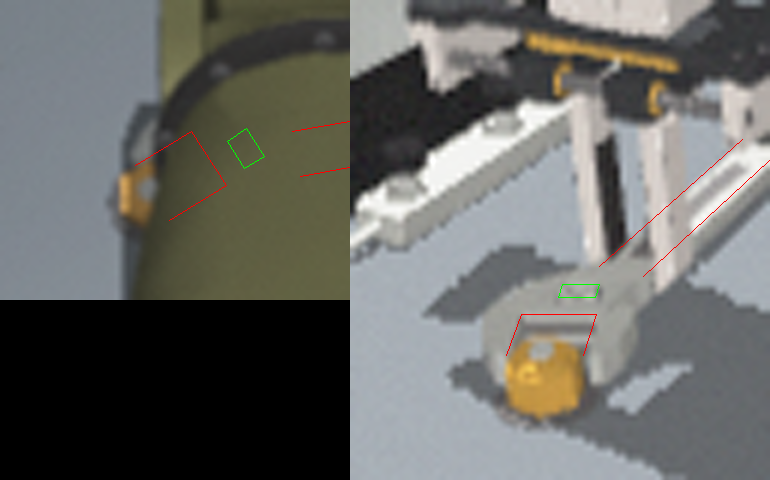

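Emit:
jog_arm --pt "0.46 -0.19 0 0 0 0 1.5" --pt "0.46 -0.19 0 0 0 0 1.5" --pt "0 0 0 0 0 0 1.5"

```text
clock: 9.98
eef_pos: [582.5, 66.9, 91.0]
eef_rot: [-3.142, -0.0, 1.729]
wrist_force: [-0.1, 0.7, -4.2]
finger_gap: 23.5
```

Emit:
jog_arm --pt "0.28 -0.11 0 0 0 0 1.5" --pt "0.18 -0.08 0 0 0 0 1.5" --pt "0 0 0 0 0 0 1.5"

```text
clock: 10.35
eef_pos: [580.0, 70.9, 90.9]
eef_rot: [-3.142, -0.0, 1.728]
wrist_force: [0.2, 0.1, -4.5]
finger_gap: 23.4
```

```bash
python3 chk.py 7
```

```text
10.35 [580.04103579  70.89187904  90.94554342] [-3.14156226e+00 -5.53479792e-05  1.72844265e+00] [ 0.22303276  0.08974411 -4.48897693] [ 0.03545744 -0.07353037  0.02225745]
(np.float64(567.5913994930123), np.float64(149.20852194122006), np.float64(2.121141730766507)) 121.53246892199562
hex in wrench 2.796975477757535 1.324151627473793
(480, 770, 3)
```

View pics/both7.png

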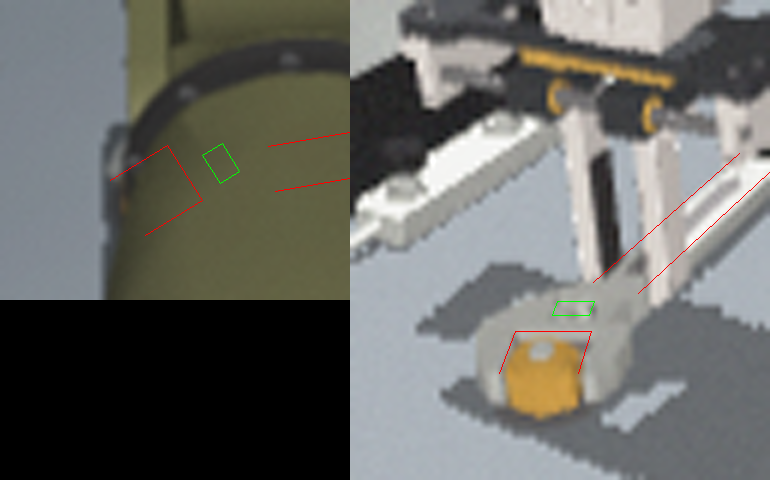

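Emit:
jog_arm --pt "0.12 -0.05 0 0 0 0 1.5" --pt "0.1 -0.04 0 0 0 0 1.5" --pt "0 0 0 0 0 0 1.5"

```text
clock: 10.82
eef_pos: [578.8, 72.9, 90.9]
eef_rot: [-3.142, -0.0, 1.728]
wrist_force: [0.3, 0.9, -5.0]
finger_gap: 23.5
```

Emit:
jog_arm --pt "0 0 0.2 0 0 0 1.5" --pt "0 0 0.2 0 0 0 1.5" --pt "0 0 0.1 0 0 0 1.5" --pt "0 0 0 0 0 0 1.5"

```text
clock: 11.32
eef_pos: [578.8, 72.8, 85.8]
eef_rot: [-3.141, -0.0, 1.728]
wrist_force: [0.6, -0.2, -4.8]
finger_gap: 23.5
```

Emit:
jog_arm --pt "0 0 0.08 0 0 0 1.5" --pt "0 0 0 0 0 0 1.5"

```text
clock: 11.58
eef_pos: [578.9, 72.8, 85.2]
eef_rot: [3.142, 0.0, 1.728]
wrist_force: [1.2, 0.5, -4.0]
finger_gap: 23.1
```

Emit:
jog_arm --pt "0 0 0 0 0 0 3" --pt "0 0 0 0 0 0 4.5" --pt "0 0 0 0 0 0 5" --pt "0 0 -0.5 0 0 0 5" --pt "0 0 -2 0 0 0 5" --pt "0 0 -4 0 0 0 5" --pt "0 0 -5 0 0 0 5" --pt "0 0 -3 0 0 0 5"

```text
clock: 12.58
eef_pos: [579.2, 72.8, 233.2]
eef_rot: [3.139, 0.0, 1.728]
wrist_force: [0.1, -0.6, -0.4]
finger_gap: 50.3
```

```bash
python3 - <<'E'
from h import *
P={n:cam(n) for n in ('top','side')}
x,y,a=578.8,72.8,1.728
m=(x+79.3*np.cos(a),y+79.3*np.sin(a),a+np.radians(22.5))
draw(P['top'],m,(190,95,290,155),7,'t8.png'); draw(P['side'],m,(150,130,250,210),7,'s8.png')
E
```

```text
(no output)
```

View pics/t8.png

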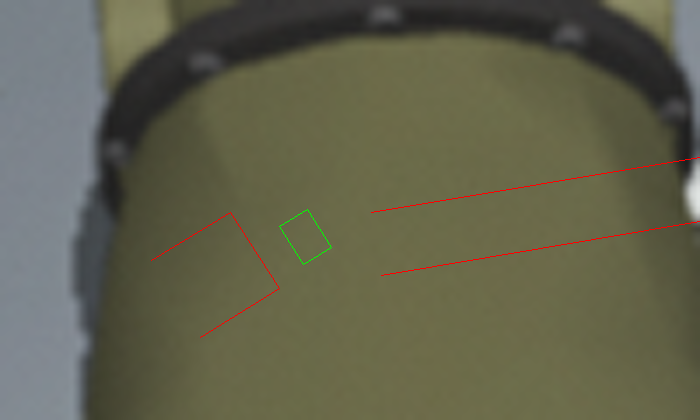

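View pics/s8.png

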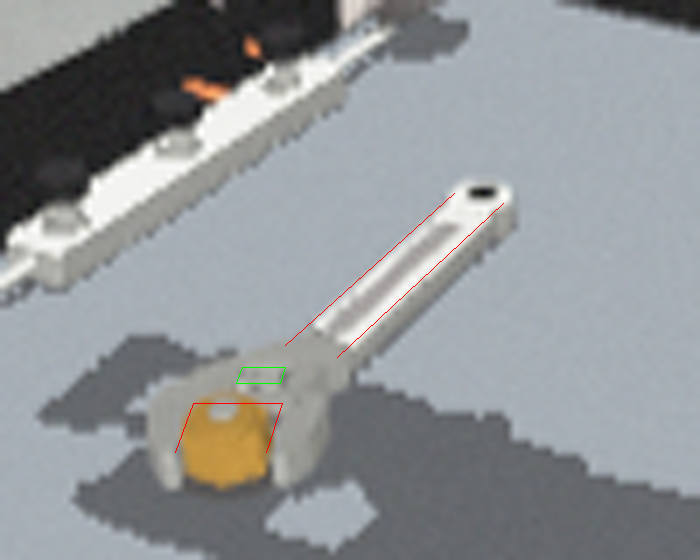

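Emit:
jog_arm --pt "-5 0 0 0 0 0 0" --pt "-5 0 0 0 0 0 0" --pt "-5 0 0 0 0 0 0" --pt "-5 0 0 0 0 0 0" --pt "-5 0 0 0 0 0 0" --pt "0 0 0 0 0 0 0"

```text
clock: 13.42
eef_pos: [617.6, -177.1, 228.5]
eef_rot: [-3.14, -0.001, 1.725]
wrist_force: [0.9, 0.9, -0.3]
finger_gap: 0.4
```

```bash
cat > look.py <<'E'
from h import *
import sys,pickle
P={n:cam(n) for n in ('top','side')}; pickle.dump(P,open('P%s.pkl'%sys.argv[1],'wb'))
g=[float(v) for v in sys.argv[2:6]] # x y yawdeg jaw
for vs in [('top',),('side',)]:
    th=edgefit(P,(g[0],g[1],np.radians(g[2])),g[3],names=('h1','h2'),views=vs,R=5.)
    print(vs,np.round(th,3),np.degrees(th[2]))
k=sys.argv[1]
draw(P['top'],(g[0],g[1],np.radians(g[2])),(195,95,305,165),7,'t%s.png'%k,jaw=g[3]); draw(P['side'],(g[0],g[1],np.radians(g[2])),(150,130,250,210),7,'s%s.png'%k,jaw=g[3])
E
python3 look.py 9 566.4 151.1 121.5 2
```

```text
('top',) [599.182 -53.238   2.126   2.   ] 121.83227851720198
('side',) [399.428 586.914   2.817   2.   ] 161.41650912749597
```

View pics/t9.png

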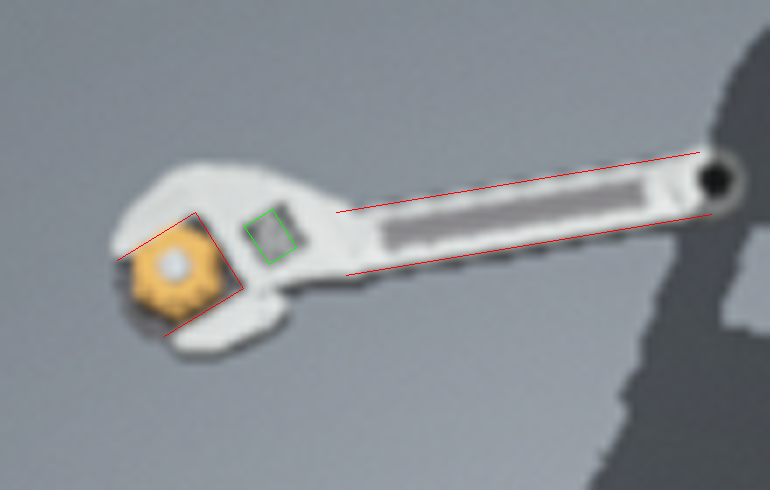

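Emit:
jog_arm --pt "4.82 0.14 0 0 0 0 0" --pt "4.82 0.14 0 0 0 0 0" --pt "4.82 0.14 0 0 0 0 0" --pt "4.82 0.14 0 0 0 0 0" --pt "4.82 0.14 0 0 0 0 0" --pt "4.82 0.14 0 0 0 0 0" --pt "0 0 3 0 0 -7.6 0" --pt "0 0 3 0 0 -7.5 0" --pt "0 0 3 0 0 -7.5 0" --pt "0 0 2 0 0 0 0" --pt "0 0 1.1 0 0 0 0" --pt "0 0 0 0 0 0 0"

```text
clock: 15.02
eef_pos: [580.6, 113.4, 108.9]
eef_rot: [-3.141, -0.0, 2.123]
wrist_force: [-0.5, 1.1, -0.4]
finger_gap: 0.2
```

```bash
python3 - <<'E'
from h import *
s=read_state(); print(s['eef_pos'],s['eef_rot'],s['wrist_force'],s['finger_gap'])
p=cam('side'); draw(p,(566.4,151.1,np.radians(121.5)),(150,110,250,190),7,'s10.png')
E
```

```text
[580.57731962 113.40670913 108.88711013] [-3.14090083e+00 -3.75141544e-04  2.12337446e+00] [-0.51372393  1.06283381 -0.4215731 ] 0.1726121920096638
```

View pics/s10.png

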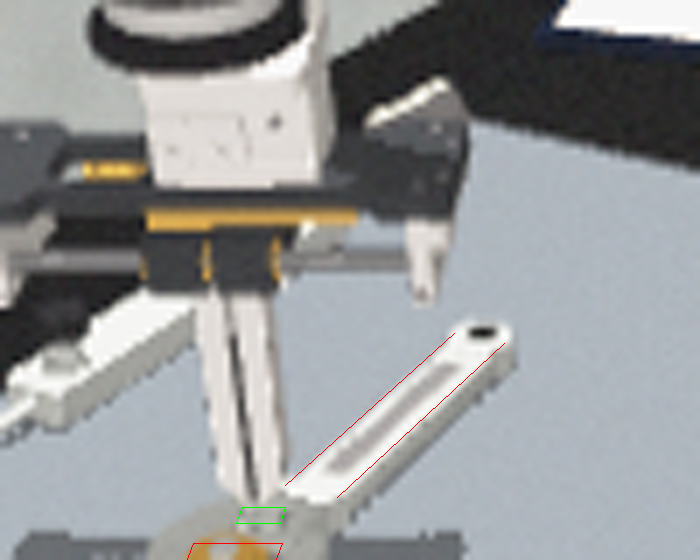

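Emit:
jog_arm --pt "-0.35 0 0.5 0 0 0 0" --pt "0 0 0.25 0 0 0 0" --pt "0 0 0.03 0 0 0 0" --pt "0 0 0 0 0 0 0"

```text
clock: 15.58
eef_pos: [582.9, 109.8, 101.4]
eef_rot: [3.142, 0.0, 2.123]
wrist_force: [-1.4, -0.5, 0.2]
finger_gap: 0.6
```

Emit:
jog_arm --pt "0 0 0.05 0 0 0 0" --pt "0 0 0 0 0 0 0"

```text
clock: 15.82
eef_pos: [582.9, 109.9, 100.9]
eef_rot: [3.142, 0.0, 2.123]
wrist_force: [1.0, 0.2, -0.2]
finger_gap: 0.7
```

Emit:
jog_arm --pt "0 0 0.04 0 0 0 0" --pt "0 0 0 0 0 0 0"

```text
clock: 16.08
eef_pos: [582.9, 109.9, 100.7]
eef_rot: [3.141, 0.0, 2.123]
wrist_force: [-1.5, -0.1, 1.6]
finger_gap: 0.5
```

Emit:
jog_arm --pt "0 0 0.03 0 0 0 0" --pt "0 0 0 0 0 0 0"

```text
clock: 16.32
eef_pos: [583.0, 109.9, 100.5]
eef_rot: [3.141, 0.0, 2.123]
wrist_force: [-1.6, 0.0, 5.3]
finger_gap: 0.4
```

Emit:
jog_arm --pt "0 0 0.06 0 0 0 0" --pt "0 0 0.05 0 0 0 0" --pt "0 0 0 0 0 0 0"

```text
clock: 16.7
eef_pos: [583.1, 109.9, 100.3]
eef_rot: [3.141, 0.0, 2.123]
wrist_force: [-5.8, -0.4, 14.3]
finger_gap: 0.3
```

Emit:
jog_arm --pt "0.15 0 0 0 0 0 0" --pt "0.15 0 0 0 0 0 0" --pt "0.15 0 0 0 0 0 0"

```text
clock: 17.08
eef_pos: [581.3, 112.6, 100.4]
eef_rot: [3.14, 0.003, 2.122]
wrist_force: [-1.4, -8.4, 11.5]
finger_gap: 0.8
```

Emit:
jog_arm --pt "0.1 0 0.05 0 0 0 0" --pt "0.15 0 0 0 0 0 0" --pt "0.15 0 0 0 0 0 0"

```text
clock: 17.45
eef_pos: [579.4, 115.9, 100.2]
eef_rot: [3.14, 0.003, 2.122]
wrist_force: [-2.4, -9.6, 15.8]
finger_gap: 0.6
```

Emit:
jog_arm --pt "0.15 0 0 0 0 0 0" --pt "0.15 0 0 0 0 0 0" --pt "0.1 0 0 0 0 0 0" --pt "0 0 0 0 0 0 0"

```text
clock: 17.95
eef_pos: [577.2, 119.4, 100.2]
eef_rot: [3.14, 0.003, 2.122]
wrist_force: [-1.4, -8.4, 15.2]
finger_gap: 0.4
```

Emit:
jog_arm --pt "0 0 -0.4 0 0 0 0" --pt "-0.7 0 0 0 0 0 0" --pt "-0.7 0 0 0 0 0 0" --pt "0 0 0.25 0 0 0 0" --pt "0 0 0.1 0 0 0 0" --pt "0 0 0.05 0 0 0 0" --pt "0.1 0 0 0 0 0 0" --pt "0.15 0 0 0 0 0 0" --pt "0.15 0 0 0 0 0 0" --pt "0.15 0 0 0 0 0 0"

```text
clock: 19.2
eef_pos: [581.7, 112.1, 100.2]
eef_rot: [3.14, 0.003, 2.122]
wrist_force: [-2.6, -9.7, 16.1]
finger_gap: 0.7
```

Emit:
jog_arm --pt "0.15 0 0 0 0 0 0" --pt "0.15 0 0 0 0 0 0" --pt "0.15 0 0 0 0 0 0" --pt "0.15 0 0 0 0 0 0" --pt "0.15 0 0 0 0 0 0" --pt "0.1 0 0 0 0 0 0"

```text
clock: 19.95
eef_pos: [577.3, 119.4, 100.2]
eef_rot: [3.14, 0.003, 2.122]
wrist_force: [-1.7, -9.5, 16.0]
finger_gap: 0.2
```

```bash
python3 - <<'E'
from h import *
s=read_state(); print(s['eef_pos'],s['eef_rot'],s['wrist_force'],s['finger_gap'])
p=cam('side'); draw(p,None,(150,140,230,205),9,'s11.png')
E
```

```text
[577.25961307 119.3745947  100.18607244] [3.14001033e+00 2.84778074e-03 2.12236173e+00] [-1.71601973 -9.46887663 16.04496577] 0.18148637142471208
```

View pics/s11.png

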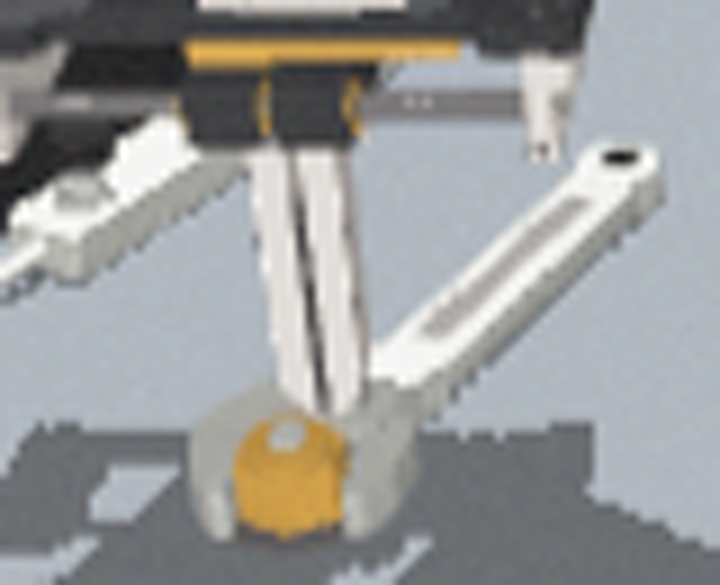

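Emit:
jog_arm --pt "0 0 -0.4 0 0 0 0" --pt "-0.7 0 0 0 0 0 0" --pt "-0.7 0 0 0 0 0 0" --pt "0 0 0.25 0 0 0 0" --pt "0 0 0.1 0 0 0 0" --pt "0 0 0.05 0 0 0 0" --pt "0.1 0 0 0 0 0 0" --pt "0.15 0 0 0 0 0 0" --pt "0.15 0 0 0 0 0 0" --pt "0.15 0 0 0 0 0 0" --pt "0.15 0 0 0 0 0 0" --pt "0.15 0 0 0 0 0 0" --pt "0.15 0 0 0 0 0 0" --pt "0.15 0 0 0 0 0 0" --pt "0.15 0 0 0 0 0 0" --pt "0.1 0 0 0 0 0 0"

```text
clock: 22.0
eef_pos: [577.3, 119.4, 100.2]
eef_rot: [3.14, 0.003, 2.122]
wrist_force: [-2.6, -10.2, 15.0]
finger_gap: 0.2
```

Emit:
jog_arm --pt "0 0 -0.4 0 0 0 0" --pt "-0.7 0 0 0 0 0 0" --pt "-0.7 0 0 0 0 0 0" --pt "0 0 0.25 0 0 0 0" --pt "0 0 0.1 0 0 0 0" --pt "0 0 0.05 0 0 0 0" --pt "0.1 0 0 0 0 0 0" --pt "0.15 0 0 0 0 0 0" --pt "0.15 0 0 0 0 0 0" --pt "0.15 0 0 0 0 0 0" --pt "0.15 0 0 0 0 0 0" --pt "0.15 0 0 0 0 0 0" --pt "0.15 0 0 0 0 0 0" --pt "0.15 0 0 0 0 0 0" --pt "0.15 0 0 0 0 0 0" --pt "0.1 0 0 0 0 0 0"

```text
clock: 24.0
eef_pos: [577.3, 119.3, 100.1]
eef_rot: [3.14, 0.003, 2.122]
wrist_force: [-1.3, -10.1, 17.1]
finger_gap: 0.8
```

```bash
python3 - <<'E'
from h import *
s=read_state(); print(s['eef_pos'],s['eef_rot'],s['wrist_force'],s['finger_gap'])
p=cam('side'); draw(p,None,(150,140,230,205),9,'s12.png')
E
```

```text
[577.25112469 119.34353639 100.14587641] [3.14009135e+00 2.85343285e-03 2.12234306e+00] [ -1.28703556 -10.09924217  17.09622477] 0.8336875083118442
```

View pics/s12.png

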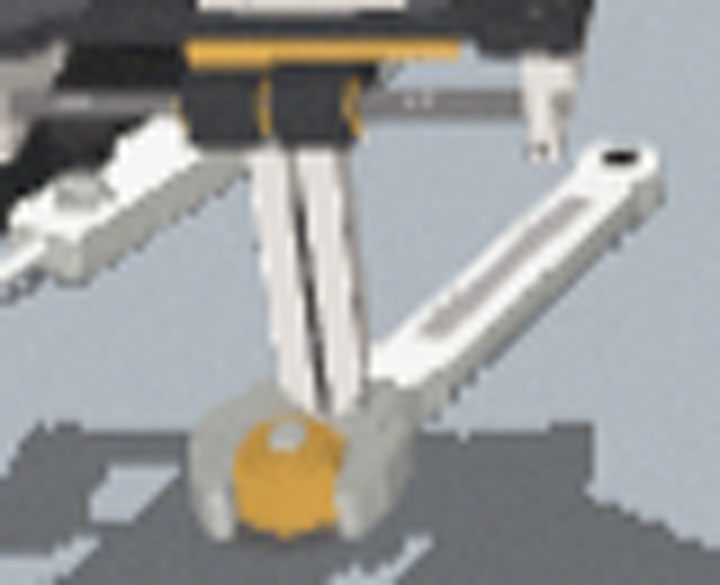

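Emit:
jog_arm --pt "0 0 -0.4 0 0 0 0" --pt "-0.7 0 0 0 0 0 0" --pt "-0.7 0 0 0 0 0 0" --pt "0 0 0.25 0 0 0 0" --pt "0 0 0.1 0 0 0 0" --pt "0 0 0.05 0 0 0 0" --pt "0.1 0 0 0 0 0 0" --pt "0.15 0 0 0 0 0 0" --pt "0.15 0 0 0 0 0 0" --pt "0.15 0 0 0 0 0 0" --pt "0.15 0 0 0 0 0 0" --pt "0.15 0 0 0 0 0 0" --pt "0.15 0 0 0 0 0 0" --pt "0.15 0 0 0 0 0 0" --pt "0.15 0 0 0 0 0 0" --pt "0.1 0 0 0 0 0 0"

```text
clock: 26.05
eef_pos: [577.1, 118.9, 100.2]
eef_rot: [3.141, 0.003, 2.122]
wrist_force: [-3.5, -12.5, 17.0]
finger_gap: 0.7
```

Emit:
jog_arm --pt "0 0 -0.4 0 0 0 0" --pt "-0.7 0 0 0 0 0 0" --pt "-0.7 0 0 0 0 0 0" --pt "0 0 0.25 0 0 0 0" --pt "0 0 0.1 0 0 0 0" --pt "0 0 0.05 0 0 0 0" --pt "0.1 0 0 0 0 0 0" --pt "0.15 0 0 0 0 0 0" --pt "0.15 0 0 0 0 0 0" --pt "0.15 0 0 0 0 0 0" --pt "0.15 0 0 0 0 0 0" --pt "0.15 0 0 0 0 0 0" --pt "0.15 0 0 0 0 0 0" --pt "0.15 0 0 0 0 0 0" --pt "0.15 0 0 0 0 0 0" --pt "0.1 0 0 0 0 0 0"

```text
clock: 28.05
eef_pos: [577.6, 118.6, 100.2]
eef_rot: [3.14, 0.004, 2.122]
wrist_force: [-0.1, -15.7, 15.5]
finger_gap: 0.5
```

```bash
python3 - <<'E'
from h import *
s=read_state(); print(s['eef_pos'],s['eef_rot'],s['wrist_force'],s['finger_gap'])
p=cam('side'); draw(p,None,(150,140,230,205),9,'s13.png')
E
```

```text
[577.60463388 118.64485887 100.19712264] [3.13997255 0.00422809 2.12224828] [ -0.12756959 -15.68902408  15.49675494] 0.49124399625711124
```

View pics/s13.png

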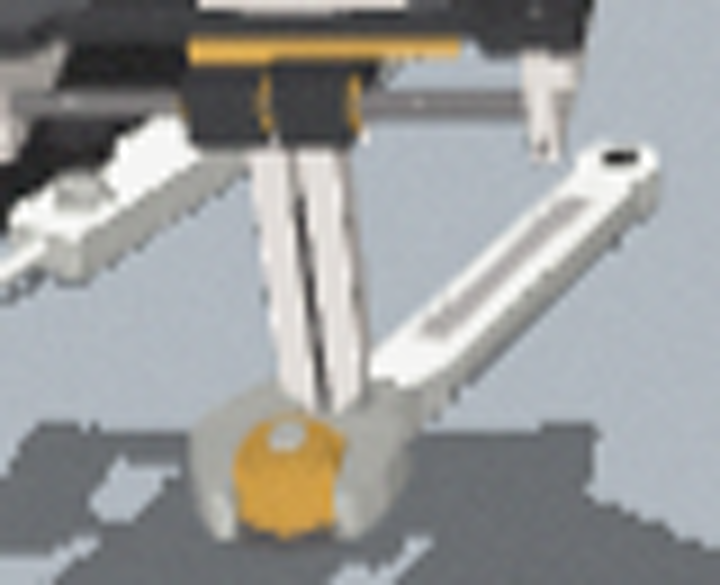

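Emit:
jog_arm --pt "0 0 -0.4 0 0 0 0" --pt "0 0 -4 0 0 0 0" --pt "0 0 -5 0 0 0 3" --pt "-4.25 -2.6 -2 0 0 0 5" --pt "-4.25 -2.6 -2 0 0 0 5" --pt "-4.25 -2.6 0 0 0 0 5" --pt "-4.25 -2.6 0 0 0 0 5" --pt "-4.25 -2.6 0 0 0 0 5" --pt "0 0 0 0 0 0 5"

```text
clock: 29.22
eef_pos: [576.6, -131.2, 231.9]
eef_rot: [-3.141, -0.001, 2.119]
wrist_force: [0.1, -0.4, -0.9]
finger_gap: 49.8
```

```bash
cat > look.py <<'E'
from h import *
import sys,pickle
P={n:cam(n) for n in ('top','side')}; pickle.dump(P,open('P%s.pkl'%sys.argv[1],'wb'))
g=[float(v) for v in sys.argv[2:6]] # x y yawdeg jaw
th=edgefit(P,(g[0],g[1],np.radians(g[2])),g[3],names=('fixed','h1','h2'),views=('top',),R=5.,it=5)
print(np.round(th,3),np.degrees(th[2]))
k=sys.argv[1]
draw(P['top'],(g[0],g[1],np.radians(g[2])),(195,95,305,165),7,'t%s.png'%k,jaw=g[3]); draw(P['side'],None,(150,130,250,210),7,'s%s.png'%k,jaw=g[3])
E
python3 look.py 14 566.4 151.1 121.5 6
```

```text
top fixed 4 0.74 0.63
top h1 28 -0.45 0.62
top h2 30 -0.38 0.44
[565.098 152.181   2.129   6.   ] 122.00286852566578
```

View pics/t14.png

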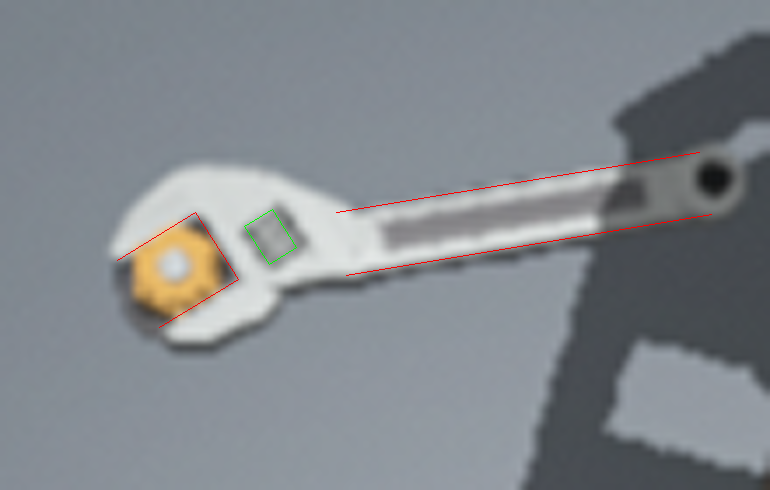

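View pics/s14.png

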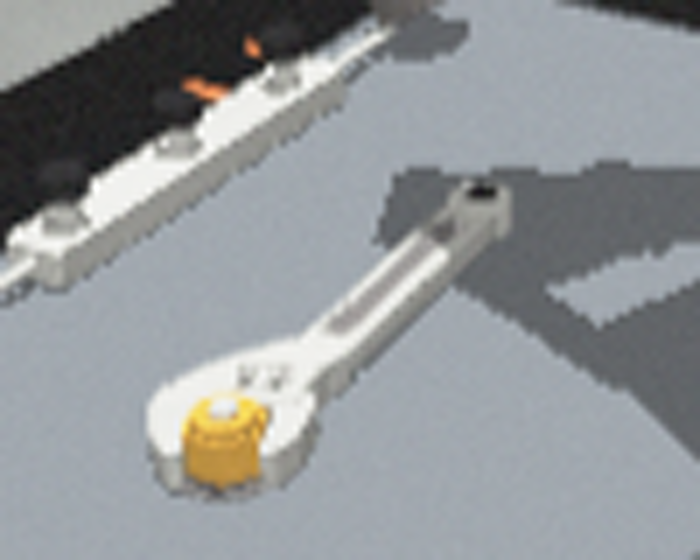

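```bash
cat > jawm.py <<'E'
from h import *
import pickle,sys
L=[('0',(594.9,80.3,134.3)),('9',(566.2,151.3,121.7)),('14',(566.2,151.3,121.9))]
if len(sys.argv)>1: L.append((sys.argv[1],tuple(float(v) for v in sys.argv[2:5])))
for k,po in L:
    P=pickle.load(open('P%s.pkl'%k,'rb')); p=P['top']; g=cv2.cvtColor(p['image'],cv2.COLOR_RGB2GRAY).astype(float)
    pose=(po[0],po[1],np.radians(po[2])); d=np.arange(-50,50,.25)
    E=[]
    for x in np.arange(-8,9,2.):
        q=proj(p,w2w(pose,np.c_[np.full(len(d),x),d],76)); I=map_coordinates(g,[q[:,1],q[:,0]],order=1); I=np.convolve(I,np.ones(5)/5,'same'); G=np.gradient(I)
        def pk(lo,hi,s):
            m=(d>lo)&(d<hi); h=np.clip(s*G*m,0,None); i=h.argmax(); w=h[i-8:i+9]; return (w*d[i-8:i+9]).sum()/w.sum()
        E.append((pk(-40,-22,1),pk(22,44,-1)))
    E=np.array(E); print(k,np.round(E[:,0],1),np.round(E[:,1],1),'width',np.round(E[:,1]-E[:,0],2))
E
python3 jawm.py
```

```text
0 [-31.4 -31.2 -31.1 -30.9 -31.  -30.4 -29.9 -29.4 -27.4] [34.  33.6 33.  33.4 32.9 32.5 32.  31.4 30.2] width [65.38 64.77 64.1  64.38 63.92 62.93 61.9  60.81 57.56]
9 [-30.8 -30.7 -30.3 -29.9 -29.5 -29.  -28.4 -27.3 -24.7] [34.4 34.8 34.4 33.9 33.8 33.7 32.6 30.6 29.6] width [65.23 65.51 64.72 63.76 63.37 62.62 60.98 57.81 54.3 ]
14 [-30.5 -30.5 -29.8 -29.5 -28.7 -28.3 -26.5 -26.2 -24.6] [30.  29.8 29.7 29.4 29.3 29.4 28.9 27.4 26.2] width [60.47 60.36 59.47 58.91 58.01 57.77 55.45 53.61 50.76]
```

Emit:
jog_arm --pt "0 0 0 0 0 7.4 5" --pt "0 0 0 0 0 7.4 5" --pt "0 0 0 0 0 7.3 5" --pt "5 0.88 0 0 0 0 5" --pt "5 0.88 0 0 0 0 5" --pt "5 0.88 0 0 0 0 5" --pt "5 0.88 3 0 0 0 5" --pt "0 0 4 0 0 0 5" --pt "0 0 4 0 0 0 5" --pt "0 0 2 0 0 0 5" --pt "0 0 0 0 0 0 5"

```text
clock: 30.7
eef_pos: [577.6, 75.8, 101.3]
eef_rot: [-3.139, -0.001, 1.739]
wrist_force: [-0.9, 0.4, 1.1]
finger_gap: 50.2
```

```bash
python3 - <<'E'
from h import *
s=read_state(); print(s['eef_pos'],s['eef_rot'],s['wrist_force'],s['finger_gap'])
p=cam('side'); draw(p,None,(150,110,250,190),7,'s15.png')
E
```

```text
[577.63208394  75.78458377 101.3073941 ] [-3.13878267e+00 -5.16592808e-04  1.73870286e+00] [-0.91056124  0.43627469  1.08278408] 50.1678366692815
```

View pics/s15.png

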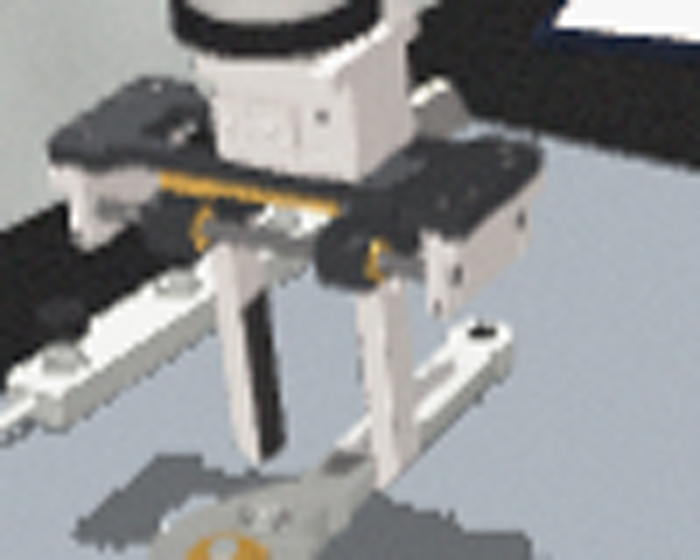

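Emit:
jog_arm --pt "-0.35 0.08 0.8 0 0 0 5" --pt "0 0 0.8 0 0 0 5" --pt "0 0 0 0 0 0 4" --pt "0 0 0 0 0 0 3" --pt "0 0 0 0 0 0 2" --pt "0 0 0 0 0 0 1.8" --pt "0 0 0 0 0 0 1.8" --pt "0 0 0 0 0 0 1.8" --squeeze 30

```text
clock: 31.75
eef_pos: [579.6, 70.9, 86.8]
eef_rot: [-3.141, 0.0, 1.737]
wrist_force: [-5.3, -1.8, 2.9]
finger_gap: 23.6
```

Emit:
jog_arm --pt "0.01 -0.43 0 0 0 3 1.8" --pt "0.01 -0.43 0 0 0 3 1.8" --pt "0.01 -0.43 0 0 0 3 1.8" --pt "0.01 -0.43 0 0 0 3 1.8" --pt "0 0 0 0 0 0 1.8"

```text
clock: 32.38
eef_pos: [563.1, 69.9, 86.8]
eef_rot: [3.141, 0.0, 1.528]
wrist_force: [1.2, -2.6, -1.0]
finger_gap: 23.3
```

Emit:
jog_arm --pt "0.01 -0.43 0 0 0 3 1.8" --pt "0.01 -0.43 0 0 0 3 1.8" --pt "0.01 -0.43 0 0 0 3 1.8" --pt "0.01 -0.43 0 0 0 3 1.8"

```text
clock: 32.88
eef_pos: [546.4, 72.2, 86.8]
eef_rot: [3.14, 0.0, 1.318]
wrist_force: [4.7, -2.6, -2.5]
finger_gap: 23.5
```

```bash
python3 - <<'E'
from h import *
s=read_state(); print(s['eef_pos'],s['eef_rot'],s['wrist_force'],s['moment'],s['finger_gap'])
p=cam('side'); draw(p,None,(150,120,250,210),6,'s16.png')
E
```

```text
[546.44515855  72.18990453  86.75544624] [3.13998239e+00 8.73531769e-05 1.31792094e+00] [ 4.72149431 -2.61574489 -2.50142422] [-0.61409076 -0.81632668  0.22794743] 23.543142080648636
```

View pics/s16.png

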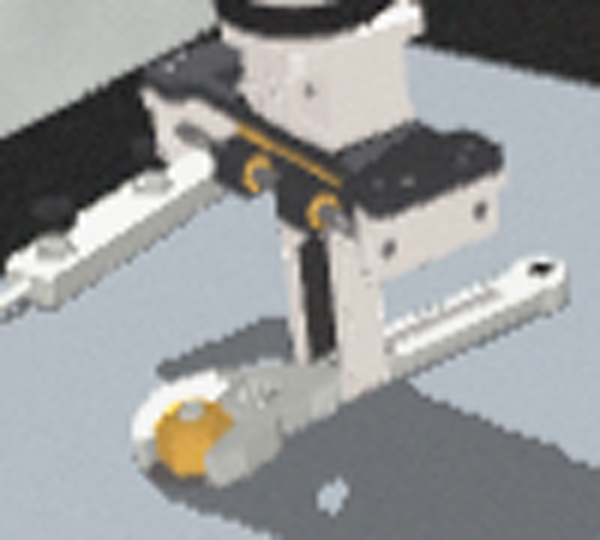

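Emit:
jog_arm --pt "0.01 -0.43 0 0 0 3 1.8" --pt "0.01 -0.43 0 0 0 3 1.8" --pt "0.01 -0.43 0 0 0 3 1.8" --pt "0.01 -0.43 0 0 0 3 1.8" --pt "0.01 -0.43 0 0 0 3 1.8" --pt "0.01 -0.43 0 0 0 3 1.8"

```text
clock: 33.67
eef_pos: [522.9, 82.2, 86.8]
eef_rot: [3.14, -0.0, 1.004]
wrist_force: [3.9, -6.2, -2.9]
finger_gap: 23.5
```

Emit:
jog_arm --pt "0.01 -0.43 0 0 0 3 1.8" --pt "0.01 -0.43 0 0 0 3 1.8" --pt "0.01 -0.43 0 0 0 3 1.8" --pt "0.01 -0.43 0 0 0 3 1.8" --pt "0.01 -0.43 0 0 0 3 1.8" --pt "0.01 -0.43 0 0 0 3 1.8" --pt "0 0 0 0 0 0 1.8"

```text
clock: 34.55
eef_pos: [503.5, 99.2, 86.8]
eef_rot: [3.14, -0.001, 0.69]
wrist_force: [2.7, -6.1, -1.4]
finger_gap: 23.3
```

```bash
python3 - <<'E'
from h import *
s=read_state(); print(s['eef_pos'],s['eef_rot'],s['wrist_force'],s['moment'],s['finger_gap'])
x,y,z=s['eef_pos'];print(np.hypot(x-565,y-151),np.degrees(np.arctan2(y-151,x-565)),np.degrees(s['eef_rot'][2]))
for n in ('top','side'):
    p=cam(n); draw(p,None,(150,90,280,190),6,n+'17.png')
E
```

```text
[503.47665795  99.239083    86.76447635] [ 3.14039164e+00 -5.03747959e-04  6.90186037e-01] [ 2.71644606 -6.0809579  -1.44950598] [-0.9552997  -0.57428139 -0.11781283] 23.31964134072753
80.40095861021688 -139.9253732104817 39.54474697828441
```

View pics/side17.png

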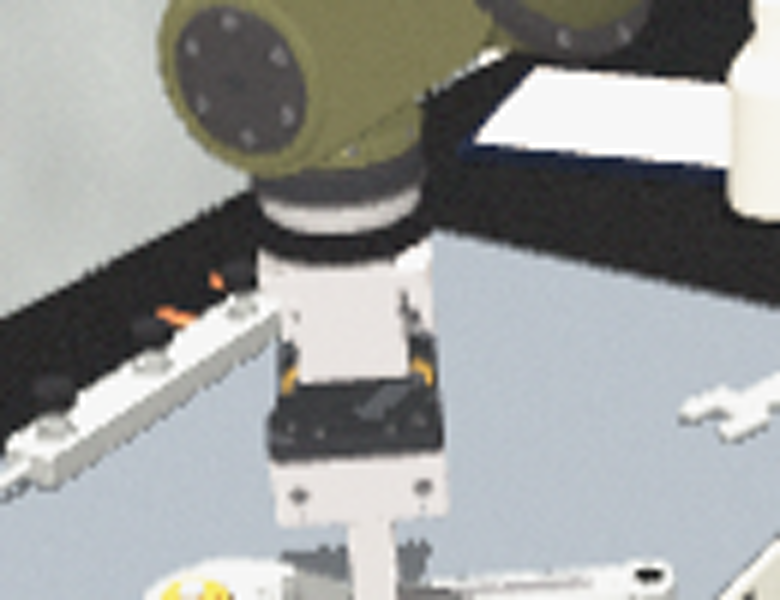

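View pics/top17.png

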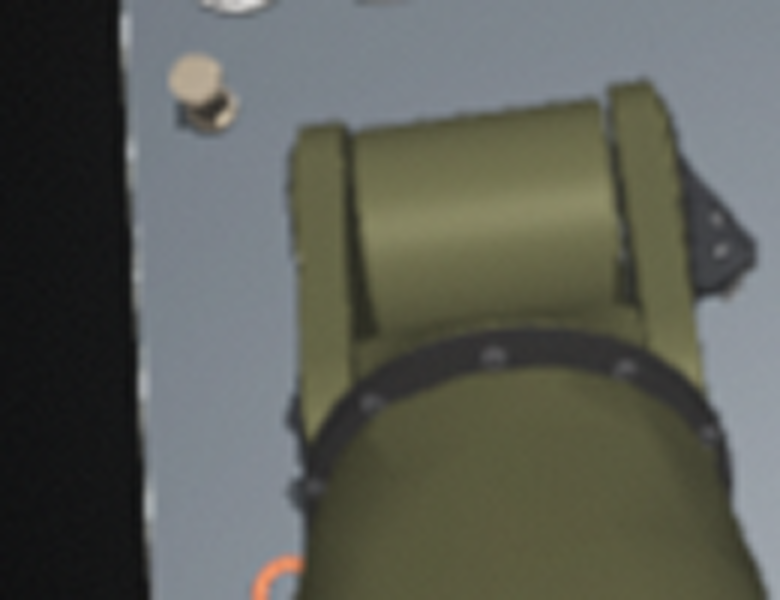

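Emit:
jog_arm --pt "0 0 0 0 0 0 3" --pt "0 0 0 0 0 0 4.5" --pt "0 0 0 0 0 0 5" --pt "0 0 -0.5 0 0 0 5" --pt "0 0 -3 0 0 0 5" --pt "0 0 -5 0 0 0 5" --pt "0 0 -5 0 0 0 5" --pt "-3.2 3.9 0 0 0 0 5" --pt "-3.2 3.9 0 0 0 0 5" --pt "-3.2 3.9 0 0 0 0 5" --pt "-3.2 3.9 0 0 0 0 5" --pt "-3.2 3.9 0 0 0 0 5" --pt "-3.2 3.9 0 0 0 0 5" --pt "0 0 0 0 0 0 5"

```text
clock: 36.4
eef_pos: [503.3, -205.6, 221.5]
eef_rot: [-3.142, 0.0, 0.686]
wrist_force: [-0.7, 0.7, -0.6]
finger_gap: 50.2
```

```bash
python3 - <<'E'
from h import *
import pickle
P={n:cam(n) for n in ('top','side')}; pickle.dump(P,open('P18.pkl','wb'))
for R in (5.,7.):
  th=edgefit(P,(565.8,151.3,np.radians(62)),6,names=('h1','h2'),views=('top',),R=R,it=1); print(np.round(th,3),np.degrees(th[2]))
po=(565.8,151.3,np.radians(62))
draw(P['top'],po,(195,105,300,185),7,'t18.png',jaw=6); draw(P['side'],None,(150,130,250,210),7,'s18.png')
bx={'top':(205,118,238,150),'side':(165,175,200,210)}
for k in ('0','14','18'):
    Q=pickle.load(open('P%s.pkl'%k,'rb')); print(k,np.round(hexfit(Q,(566,150.5),bx,views=('top',))[:2],2))
E
```

```text
top h1 30 -0.06 0.24
top h2 30 -1.88 0.29
[   2.061 -315.841    1.084    6.   ] 62.0961339498842
top h1 30 -0.06 0.24
top h2 30 -1.88 0.29
[   2.061 -315.841    1.084    6.   ] 62.0961339498842
0 [[ 24.06 567.55 150.73   1.08]
 [ 24.13 567.56 150.85   2.37]]
14 [[ 30.34 567.67 150.99   0.85]
 [ 30.36 567.59 150.92  59.54]]
18 [[ 27.32 567.67 150.96  59.55]
 [ 27.35 567.9  151.12  58.03]]
```

View pics/t18.png

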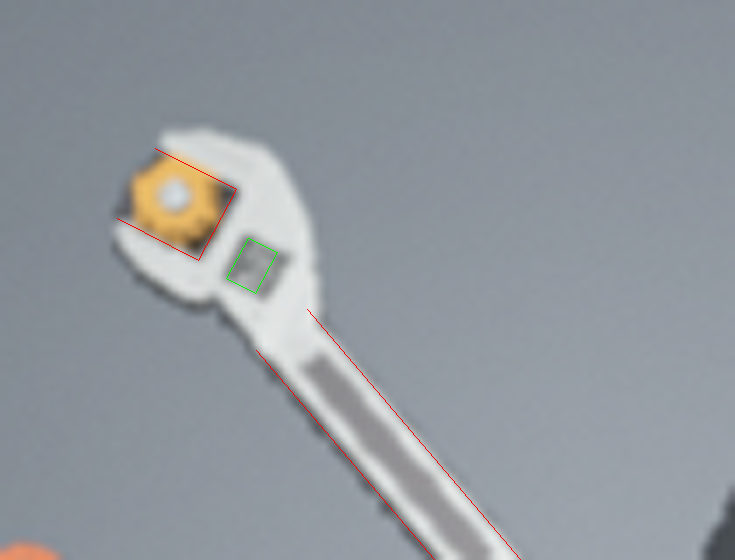

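View pics/s18.png

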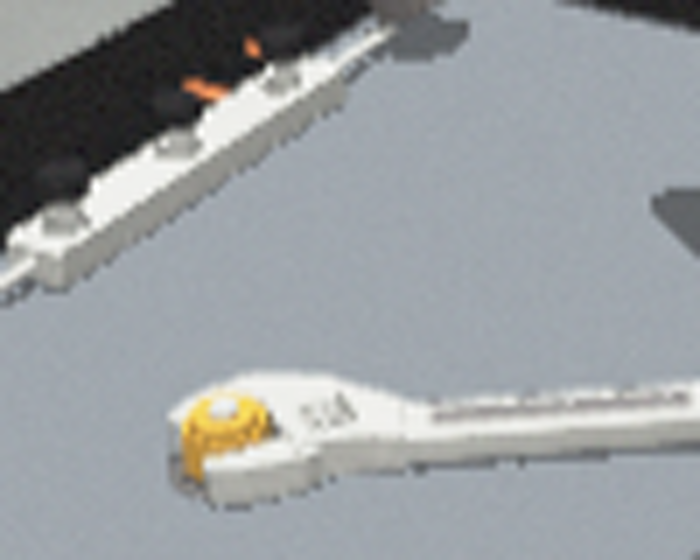

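```bash
python3 jawm.py 18 565.8 151.3 62.1; python3 - <<'E'
from h import *
import pickle
a=pickle.load(open('P0.pkl','rb'));b=pickle.load(open('P18.pkl','rb'))
for v in ('top','side'):
    for k in ['gasket','element','spanner','beaker','driver']:
        r=[[(np.round(c2w(p,d['centre'])),round(d['conf'],2)) for d in recognise(p,k)[:1]] for p in (b[v],)] if 0 else None
im=np.hstack([cv2.cvtColor(q['top']['image'],cv2.COLOR_RGB2BGR)[:230,:400] for q in (a,b)]); cv2.imwrite('pics/cmp.png',im)
E
```

```text
0 [-31.4 -31.2 -31.1 -30.9 -31.  -30.4 -29.9 -29.4 -27.4] [34.  33.6 33.  33.4 32.9 32.5 32.  31.4 30.2] width [65.38 64.77 64.1  64.38 63.92 62.93 61.9  60.81 57.56]
9 [-30.8 -30.7 -30.3 -29.9 -29.5 -29.  -28.4 -27.3 -24.7] [34.4 34.8 34.4 33.9 33.8 33.7 32.6 30.6 29.6] width [65.23 65.51 64.72 63.76 63.37 62.62 60.98 57.81 54.3 ]
14 [-30.5 -30.5 -29.8 -29.5 -28.7 -28.3 -26.5 -26.2 -24.6] [30.  29.8 29.7 29.4 29.3 29.4 28.9 27.4 26.2] width [60.47 60.36 59.47 58.91 58.01 57.77 55.45 53.61 50.76]
18 [-31.1 -30.7 -31.  -30.8 -30.1 -29.5 -28.3 -26.3 -25.2] [28.6 28.8 28.3 28.1 27.8 26.7 26.1 24.7 24.3] width [59.77 59.54 59.3  58.92 57.94 56.18 54.34 51.   49.43]
```

View pics/cmp.png

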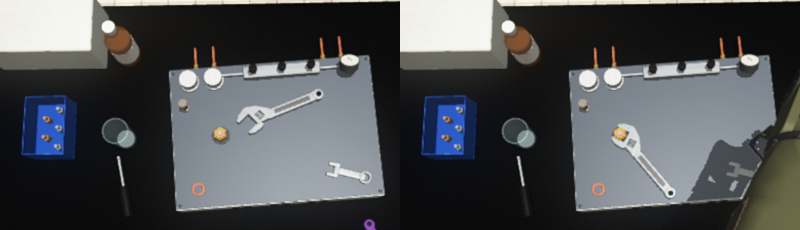

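```bash
python3 - <<'E'
from cell import *
print(sign_off()); s=read_state(); print(s['clock'],s['wrist_force'])
E
```

```text
the job is handed in; nothing more can be done
None
the job is handed in; nothing more can be done
```

The bonnet has been turned one flat clockwise and the job is handed in, at 36.5 s of the 72 s allowed. `sign_off()` gave no verdict.

- **Getting onto the hex:** I picked up the steel wrench by the handle, turned it about 13° and brought it in until the hex sat in the throat. No contact force showed on the way in.
- **Closing the jaw:** I rolled the worm with closed fingertips in six strokes. The press read 11–17 N and never neared the 30 N limit. The pull needed rose from about 6.5 N to about 13 N on the last stroke, which suggests the jaw was tight on the flats. In the pictures the jaw had closed about 5 mm, from roughly 2 mm to about 6 mm.
- **The turn:** I then gripped the handle and swung it 60.0° clockwise, with no sign of the hex slipping in the jaws. I let go and moved the arm clear.

**Last checks:**
- **Angle:** The wrench went from about 122° to 62.1° in the pictures. The separate hex fit is only good to about 2° and gave 61°, so the two agree roughly.
- **Wrench:** It lies on the deck with its jaws closed on the hex.
- **Bystanders:** Comparing the first and last top views by eye, nothing else moved. The spanner was in the arm's shadow in the last one.
- **Uncertain or failed:** The jaw value comes from images and is good to about 0.5–1 mm. I did not measure play directly. One numerical wrench-position fit on the last pictures failed, because the handle edges alone don't fix the position. I used only its angle and checked position against the overlay.

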